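Put the stray stock carton back beside its twin

ROBOT

A 6-joint arm with a two-finger parallel gripper is mounted at the origin on the work surface. World frame = base frame: x ahead of the robot, y to its left, z up, the work surface at z = 0. Lengths are in m, angles in rad, forces in N, time in s.
With the tool pointing down it reaches from about 0.225 to 0.875 m from the base axis. Payload 3.4 kg.
Tool frame: the origin (TCP) lies midway between the tips of the shut fingers; the grasp point (between the pads) lies behind it (manip.grip_point_offset is the z of the grasp point in the tool frame, in m); z points along the fingers, x is the direction in which the jaws open and shut, and the axes are right-handed (so a half turn about z gives the same grasp; the last joint's range is limited). The gripper opens to 85 mm and grips with 20 to 120 N. Pads are 22 mm wide; open, the fingers measure 114 mm over their backs; the gripper's body (76 mm by 85 mm) begins 54 mm behind the grasp point. The pads swing forward as they close: fully open they stand 13 mm farther back than shut.
Start: joints at [-1.386, 0.276, 1.505, -0, 1.361, -0.121], TCP at [0.173, -0.548, 0.231] pointing down, gripper open.
Joint ranges: [-2.89, 2.89], [-0.75, 2.08], [0.22, 2.7], [-1.18, 4.32], [0.11, 2.71], [-2.7, 2.7]. Speed limits (rad/s): [2.57, 2.57, 3.14, 3.14, 3.14, 3.14].

INTERFACE

Orientations are given as a unit quaternion [w, x, y, z].
In Python, from rig import manip, eyes, recognise, regions_of, mark_of gives the robot as it stands.
- The arm moves only by the shell command python3 -m inch 'ROWS' [FORCE]. ROWS is JSON, a list of rows, each a list of 5 numbers: the gripper command: -1 is shut, 1 is fully open, values between are in proportion, then the shift along the tool's x, y, z in mm, then the turn about the tool's z in degrees. A call has 1 to 20 rows; each row shifts and turns the pose as measured when the row begins, along the tool's axes as they then stand; what a row does not reach is not made up. A row lasts 1/12 s, in which the tool goes at most 41.7 mm and 7.16 degrees, less where a joint would pass 70% of its speed; a pose out of reach is approached as far as the arm can. A call with a gripper value outside its range is refused whole. The fingers move at their own pace and stop on an object; FORCE is the grip in N (left out, the last holds). Time passes only in rows, so rows that do not move let the fingers close. It gives the time, the measured TCP pose, the force and the opening at its end, in the units of the state.
- manip.get_state(): the state, without advancing time (a new reading comes with each control period).
- eyes.get_image(name): name is "side" or "top"; returns a dict with "frame" (480x640x3 uint8, red, green, blue), "K" (3x3 intrinsics, pixels), "k1" (the pictures are not rectified: a ray, as slopes to the right and down, at radius r is drawn at 1 + k1 r^2 times it, then the intrinsics apply), "rvec" (rotation vector, rad) and "tvec" (3), from world to camera coordinates, as OpenCV has them. Camera axes: x right, y down, z forward; pixel columns grow to the right and rows downward; lengths in m; the calibration is good to about 2 mm. A picture is of the moment at which its call begins. There is no depth.
- manip.sign_off(): hands the job in, once; it reports no verdict.
Trained networks look in a picture, given as the dict that the camera call returned (one of the last four; its "shot" number tells which), for a name from the list of things; names that differ only in an ending like _2 or _b are one class to them, and where a whole thing is asked for, a point or a joint stands for the part that bears it (a point fixed in the world has none). Each returns a list of dicts, best first, with "confidence" (0 to 1); they miss things now and then, are a little off and sometimes report something else, mostly with a low value. They report only what shows in the picture. A call takes as long as a camera call. They do not tell look-alikes from the thing itself.
- recognise(picture, target): "bbox" ([left, top, width, height] in pixels, round what is visible of it).
- regions_of(picture, target): "mask" (480x640 bool, what is visible of it) and "bbox" ([left, top, width, height] in pixels, round what is visible of it).
- mark_of(picture, target): "point" ([row, column] in pixels: a listed point, or the origin of a listed thing).
The state is a dict: "clock": time; "qpos": joint angles; "qd": joint speeds; "effort": joint torques, N m; "position": TCP position; "ee_rot": TCP orientation; "contact_force": force on the tool from outside, world axes, zero at the start; "moment": the same for the moment, N m; "width": finger opening in m.
Only numpy, scipy, OpenCV 4.12 (cv2) and the standard library are available. Lean on these libraries where they do the work, as an engineer would, in place of code of your own. Each camera call takes 0.05 s, during which the arm holds its last target.

TASK

Put the tall carton standing loose on the desk back into the packed stock tray, upright and square with the row, close up against the one carton in the tray that is exactly like it, on either side of it. Make room by sliding the cartons in the tray apart without lifting any of them out, and leave all of them standing in the tray. Leave the other things on the desk where they are.

Things in the scene. Friction and masses are not known exactly. Their poses are not given: they have to be found in the camera images.
- tray: grey stock tray, fixed. Origin: centre of its underside, on the desk; x across it (away from the robot), y along the row (to the left). Inside 64 mm (x) by 218 mm (y); floor 4 mm, walls 5 mm; lips 12 mm high front and back, end walls 44 mm. Five cartons stand packed in it along y (gaps about 1 mm), about 53 mm of free room shared between the ends. Dragged low they slide; high, they may lean.
- stray_mid (a point): centre (half-way up, 38 mm above its underside) of the loose tall carton that is to be put away; plain cardboard, 56 mm (its x) x 32 mm (its y) x 76 mm tall (its z), the top 8 mm being a narrow ridge 36 mm x 10 mm along x; about 0.2 kg; stands upright on the desk to the robot's right
- twin_mid (a point): centre (half-way up) of the one carton in the tray that is exactly like the loose one: 56 (its x) x 32 (its y) x 76 mm tall with the same ridge, clearly taller than the rest; about 0.2 kg; it is second, third or fourth in the row of five, its x and y run along the tray's x and y
- left_end_mid (a point): centre (half-way up) of the carton at the robot's left (+y) end of the row; plain cardboard box 56 mm deep (its x) x 32 mm thick (its y) x 56 mm tall (its z), about 0.15 kg, stands upright in the tray; its x and y run along the tray's x and y
- row_b_mid (a point): centre (half-way up) of a carton inside the row (second, third or fourth); plain cardboard box 56 mm deep (its x) x 32 mm thick (its y) x 52 mm tall (its z), about 0.15 kg, stands upright in the tray; its x and y run along the tray's x and y
- row_c_mid (a point): centre (half-way up) of another carton inside the row (second, third or fourth); plain cardboard box 56 mm deep (its x) x 32 mm thick (its y) x 58 mm tall (its z), about 0.15 kg, stands upright in the tray; its x and y run along the tray's x and y
- right_end_mid (a point): centre (half-way up) of the carton at the robot's right (-y) end of the row; plain cardboard box 56 mm deep (its x) x 32 mm thick (its y) x 54 mm tall (its z), about 0.15 kg, stands upright in the tray; its x and y run along the tray's x and y
- short_box_mid (a point): bystander: centre (half-way up) of a short cardboard carton 56 x 32 x 54 mm tall standing loose on the desk to the robot's right; it stays there
- lens: bystander: black camera lens standing on end, 68 mm across, 85 mm tall, on the desk to the robot's right; origin at the centre of its underside
- camera: bystander: black camera body with lens, about 125 mm wide, 110 mm deep, 98 mm tall, on the desk to the robot's left; origin at the centre of its underside
- lens_cap: bystander: flat black lens cap, 68 mm across, 9 mm thick; origin at the centre of its underside
- mouse: bystander: white computer mouse, 105 x 60 mm, 32 mm high; origin at the centre of its underside
- card_reader: bystander: black card reader 60 x 40 x 14 mm; origin at the centre of its underside
Mind the look-alikes: they are no part of the job. What is shaped like the part that bears left_end_mid but blue is not meant. What is shaped like the tray but blue or orange is not meant.

How it is judged:
By the outcome, as a careful person would: the job done as asked, in the order asked, and still so for the second after the job is handed in, with the robot touching nothing.
It also fails if it takes over 56 s, if anything falls off the work surface, if the arm or the gripper's body presses on something with over 40 N, if the wrist force passes 120 N, or if a joint passes its speed limit or range.

## Working session

There is one attempt and no reset: what is moved stays moved. The work goes in short steps, Python scripts to look and compute and a shell command to move; the robot and the scene stay as the last step left them, time stands still between calls to the robot, and variables do not carry over. Pictures are saved under pics/ and viewed, and the job is handed in when it is done.

```bash
ls; mkdir -p pics; python3 - <<'E'
from rig import manip, eyes
import cv2
for n in("side","top"):
    p=eyes.get_image(n); cv2.imwrite(f"pics/{n}0.png",p["frame"][:,:,::-1]); print(n,p["K"],p["k1"],p["rvec"],p["tvec"])
print(manip.get_state(), manip.grip_point_offset)
E
```

```text
pics
side [[570.78288468   0.         320.6215184 ]
 [  0.         570.78288468 243.64148604]
 [  0.           0.           1.        ]] -0.18618251441844802 [ 0.95581407 -2.52548421  0.98916266] [0.39800651 0.23338851 1.21100535]
top [[501.88106597   0.         314.92313565]
 [  0.         501.88106597 245.1637934 ]
 [  0.           0.           1.        ]] -0.029309399991591004 [ 2.11604502 -2.14266949  0.19168641] [0.09971006 0.48827189 1.12813081]
{'clock': 0.1, 'qpos': array([-1.38601465e+00,  2.76548406e-01,  1.50596017e+00,  6.70425874e-05,
        1.36069948e+00, -1.20988591e-01]), 'qd': array([ 1.84305130e-03, -9.77199140e-04, -1.57396801e-03, -2.15716674e-05,
       -7.10793606e-05,  6.94006961e-04]), 'effort': array([ 1.03769577e-03, -4.17700052e+01, -2.46405244e+01, -2.67954056e-04,
        5.85230417e-03, -6.93360377e-06]), 'position': array([ 0.17303324, -0.54788351,  0.23053519]), 'ee_rot': array([-5.76529676e-04,  8.06540007e-01, -5.91178961e-01, -5.66625308e-04]), 'contact_force': array([-0.31943051, -0.19357678, -0.64317209]), 'moment': array([-0.01166787,  0.02941075,  0.04036764]), 'width': 0.08520359881899227} -0.0187
```

View pics/side0.png

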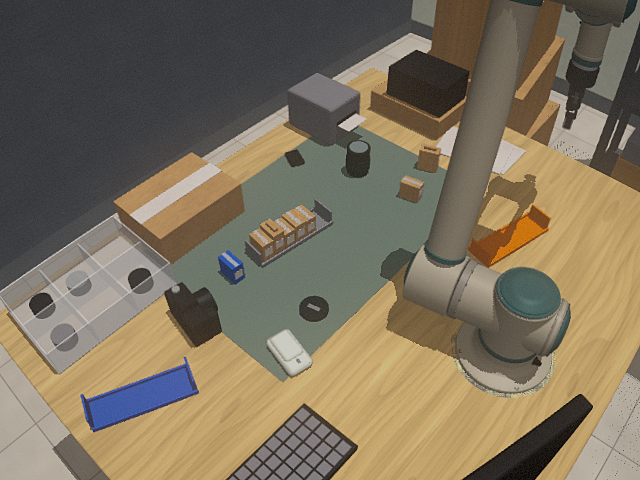

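View pics/top0.png

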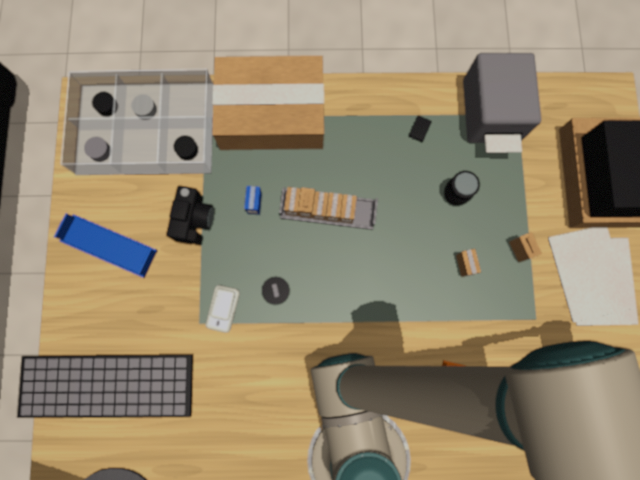

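Side: the tray row is at about (285,235), with a tall carton second from the left at (272,227). The loose cartons are at (429,157) and (411,188). Next I'll enlarge these and measure.

```bash
cat > h.py <<'E'
import numpy as np, cv2
from rig import manip, eyes, recognise, regions_of, mark_of
def proj(p,P):
    R,_=cv2.Rodrigues(np.array(p["rvec"])); c=np.atleast_2d(P)@R.T+np.array(p["tvec"])
    s=c[:,:2]/c[:,2:]; r2=(s**2).sum(1,keepdims=True); s=s*(1+p["k1"]*r2)
    K=np.array(p["K"]); return s@K[:2,:2].T+K[:2,2]
def ray(p,uv):
    R,_=cv2.Rodrigues(np.array(p["rvec"])); 
    u=cv2.undistortPoints(np.array([[uv]],float),np.array(p["K"]),np.array([p["k1"],0,0,0,0.]))[0,0]
    o=-R.T@np.array(p["tvec"]); return o,R.T@np.array([u[0],u[1],1])
def atz(p,uv,z):
    o,d=ray(p,uv); return o+d*(z-o[2])/d[2]
def tri(l):
    A=np.zeros((3,3));b=np.zeros(3)
    for p,uv in l:
        o,d=ray(p,uv); d=d/np.linalg.norm(d);M=np.eye(3)-np.outer(d,d);A+=M;b+=M@o
    return np.linalg.solve(A,b)
def crop(p,x,y,w,h,f,name,polys=()):
    im=p["frame"][:,:,::-1].copy()[y:y+h,x:x+w]
    im=cv2.resize(im,None,fx=f,fy=f,interpolation=cv2.INTER_CUBIC)
    for q,c in polys:
        q=((np.array(q)-[x,y]+.5)*f).astype(int); cv2.polylines(im,[q],True,c,1)
    cv2.imwrite("pics/"+name,im)
E
python3 - <<'E'
from h import *
s=eyes.get_image("side");t=eyes.get_image("top")
np.set_printoptions(precision=4,suppress=True)
for p,n in((s,"side"),(t,"top")):
    for k in("tray","stray_mid","twin_mid","left_end_mid","row_b_mid","right_end_mid","short_box_mid"):
        print(n,k,[(round(m["confidence"],2),np.round(m["point"][::-1],1).tolist()) for m in mark_of(p,k)][:5])
crop(s,230,190,110,80,7,"c1.png"); crop(t,270,180,115,60,6.5,"c2.png")
crop(s,390,130,70,75,7,"c3.png"); crop(t,440,220,110,65,7,"c4.png")
E
```

```text
side tray [(0.9, [509.5, 238.8]), (0.61, [288.8, 236.4])]
side stray_mid [(0.59, [427.5, 157.5]), (0.47, [290.5, 236.0])]
side twin_mid [(0.57, [272.7, 236.5])]
side left_end_mid [(0.89, [258.2, 245.5]), (0.66, [232.5, 264.0])]
side row_b_mid [(0.86, [285.0, 233.0])]
side right_end_mid [(0.67, [306.0, 218.2])]
side short_box_mid [(0.97, [411.2, 187.8])]
top tray [(0.92, [326.6, 209.3]), (0.68, [112.1, 248.6])]
top stray_mid [(0.88, [525.4, 246.1])]
top twin_mid [(0.58, [305.7, 201.3])]
top left_end_mid [(0.91, [293.1, 202.3]), (0.77, [256.0, 197.3])]
top row_b_mid [(0.94, [320.4, 207.0])]
top right_end_mid [(0.59, [344.4, 211.6])]
top short_box_mid [(0.98, [467.3, 261.8])]
```

View pics/c1.png

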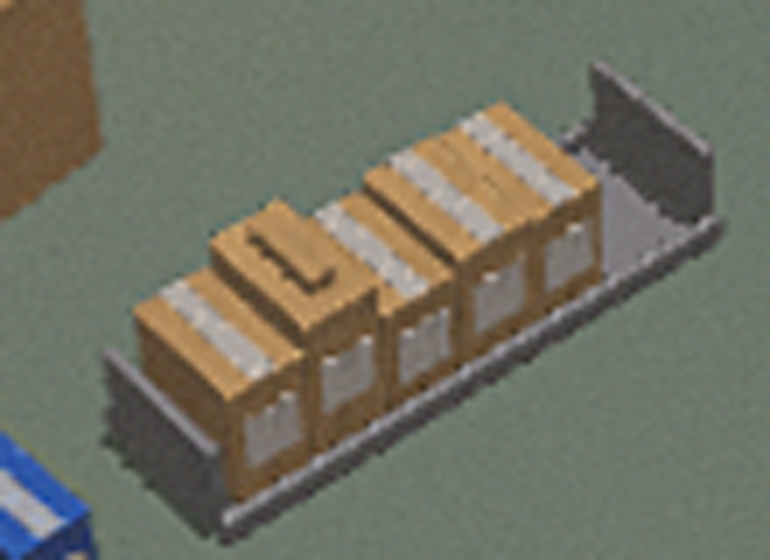

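View pics/c2.png

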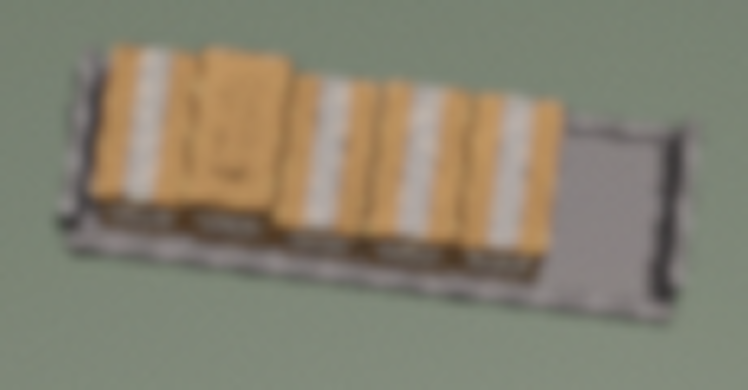

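View pics/c3.png

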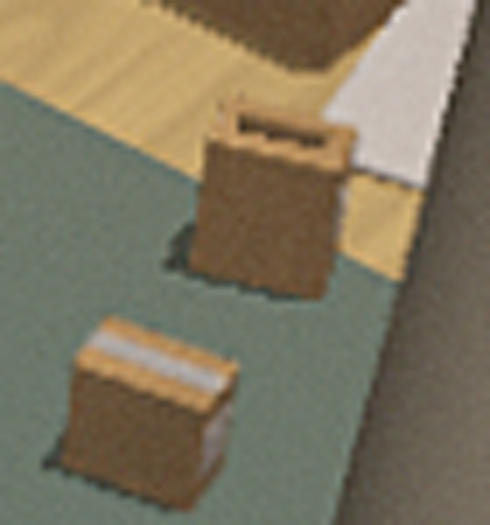

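View pics/c4.png

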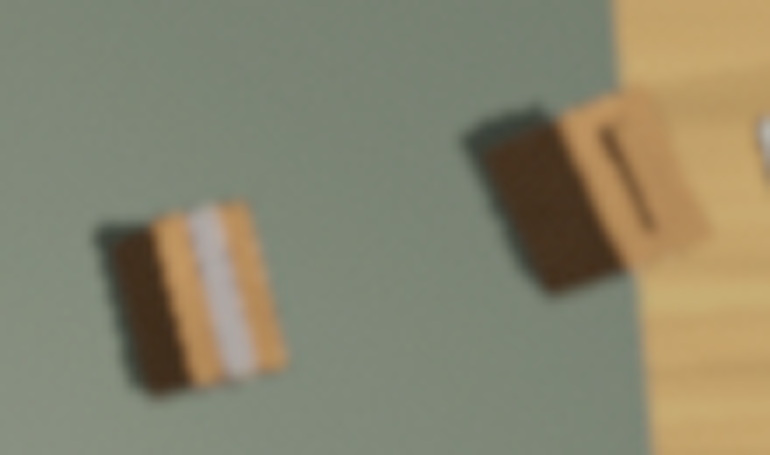

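```bash
cat >> h.py <<'E'
from scipy.optimize import minimize
def box(x,y,a,sx,sy,z0,z1):
    c,s_=np.cos(a),np.sin(a); o=[]
    for z in(z0,z1):
        for u,v in((-1,-1),(1,-1),(1,1),(-1,1)):
            o.append([x+c*u*sx/2-s_*v*sy/2,y+s_*u*sx/2+c*v*sy/2,z])
    return np.array(o)
def hullmask(p,P,F=4,win=None):
    x,y,w,h=win; q=(proj(p,P)+.5-[x,y])*F
    m=np.zeros((h*F,w*F),np.uint8); cv2.fillConvexPoly(m,np.round(cv2.convexHull(q.astype(np.float32))*8).astype(np.int32),1,shift=3); return m>0
def fit(views,x0,geom):
    def cost(v):
        c=0
        for p,m,win in views:
            x,y,w,h=win; M=cv2.resize(m[y:y+h,x:x+w].astype(np.uint8),None,fx=4,fy=4,interpolation=cv2.INTER_NEAREST)>0
            H=hullmask(p,geom(v[0]/100,v[1]/100,v[2]/10),4,win); c+=1-(H&M).sum()/(H|M).sum()
        return c
    r=minimize(cost,[x0[0]*100,x0[1]*100,x0[2]*10],method="Nelder-Mead",options=dict(initial_simplex=np.array([x0[0]*100,x0[1]*100,x0[2]*10])+np.array([[0,0,0],[1,0,0],[0,1,0],[0,0,1.]]),xatol=.002,fatol=1e-5))
    return r.x/[100,100,10],r.fun
def win(m):
    ys,xs=np.where(m); return (xs.min()-8,ys.min()-8,xs.max()-xs.min()+17,ys.max()-ys.min()+17)
E
python3 - <<'E'
from h import *
np.set_printoptions(precision=4,suppress=True)
s=eyes.get_image("side");t=eyes.get_image("top")
print("twin",tri([(s,(272.7,236.5)),(t,(305.7,201.3))]),"left",tri([(s,(258.2,245.5)),(t,(293.1,202.3))]),"b",tri([(s,(285,233)),(t,(320.4,207))]),"right",tri([(s,(306,218.2)),(t,(344.4,211.6))]),"stray",tri([(s,(427.5,157.5)),(t,(525.4,246.1))]),"tray",tri([(s,(288.8,236.4)),(t,(326.6,209.3))]))
V=[]
for p,uv in((s,(427.5,157.5)),(t,(525.4,246.1))):
    for m in regions_of(p,"stray_mid"):
        b=m["bbox"]; print(m["confidence"],b)
        if b[0]-3<uv[0]<b[0]+b[2]+3 and b[1]-3<uv[1]<b[1]+b[3]+3: V.append((p,m["mask"],win(m["mask"])));break
g=lambda x,y,a:np.vstack([box(x,y,a,.056,.032,0,.068),box(x,y,a,.036,.010,.068,.076)])
x0=tri([(s,(427.5,157.5)),(t,(525.4,246.1))])
for a in(.3,-.3,.0):
    print(fit(V,[x0[0],x0[1],a],g))
v,_=min((fit(V,[x0[0],x0[1],a],g) for a in(.3,-.3,0)),key=lambda r:r[1])
def polys(p,b):
    q=proj(p,b);return[(q[:4],(0,0,255)),(q[4:],(0,255,0))]
B=[box(*v,.056,.032,0,.068),box(*v,.036,.010,.068,.076)]
crop(s,390,130,70,75,7,"d3.png",sum([polys(s,b) for b in B],[])); crop(t,490,220,60,50,9,"d4.png",sum([polys(t,b) for b in B],[]))
# tray: walls top
V=[]
for p in(s,t):
    u=np.zeros((480,640),bool)
    for k in("tray","twin_mid","left_end_mid","row_b_mid","right_end_mid"):
        for m in regions_of(p,k):
            b=m["bbox"];c=np.array([b[0]+b[2]/2,b[1]+b[3]/2]);r=np.array((288,233) if p is s else(328,209))
            if np.linalg.norm(c-r)<45:u|=m["mask"]; print(k,b)
    np.save("pics/u_%s.npy"%("s" if p is s else "t"),u); 
E
```

```text
twin [0.5937 0.1123 0.0391] left [0.6008 0.1468 0.0273] b [0.5826 0.0784 0.032 ] right [0.5643 0.0221 0.0539] stray [ 0.4828 -0.4041  0.0344] tray [0.5841 0.0635 0.0067]
0.96 [419.1, 143.1, 22.4, 26.6]
0.79 [505.4, 234.5, 37.7, 26.2]
(array([ 0.4798, -0.4024,  0.3593]), np.float64(0.15174828620302783))
(array([ 0.4795, -0.4023,  0.3371]), np.float64(0.1484617580769384))
(array([ 0.4794, -0.4022,  0.3379]), np.float64(0.1490973115623091))
tray [245.4, 198.4, 84.1, 66.1]
twin_mid [260.4, 219.9, 25.4, 38.4]
left_end_mid [249.6, 229.0, 24.3, 33.1]
row_b_mid [276.7, 217.7, 18.2, 28.4]
right_end_mid [297.9, 205.3, 19.1, 30.7]
right_end_mid [248.6, 229.3, 25.4, 29.6]
tray [277.7, 186.4, 99.9, 45.4]
twin_mid [298.4, 183.9, 17.2, 34.9]
left_end_mid [284.6, 189.1, 17.1, 27.8]
row_b_mid [310.6, 190.0, 16.1, 31.2]
row_b_mid [284.4, 190.3, 19.2, 25.5]
right_end_mid [337.8, 197.2, 18.8, 27.3]
```

```bash
python3 - <<'E'
import cv2,numpy as np
a=cv2.imread("pics/d3.png");b=cv2.imread("pics/d4.png")[:450]
h=max(a.shape[0],b.shape[0]);f=lambda i:cv2.copyMakeBorder(i,0,h-i.shape[0],0,0,0)
i=np.hstack([f(a),f(b)]);cv2.imwrite("pics/d34.png",cv2.resize(i,None,fx=.78,fy=.78))
E
```

```text
(no output)
```

View pics/d34.png

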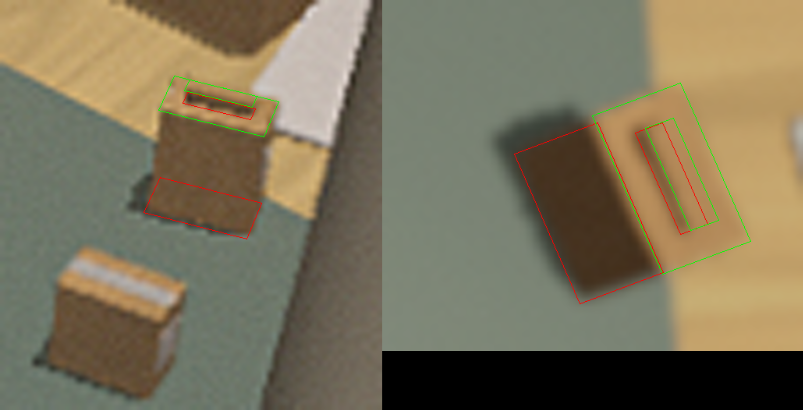

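```bash
python3 - <<'E'
from h import *
from scipy.optimize import least_squares
np.set_printoptions(precision=4,suppress=True)
s=eyes.get_image("side");t=eyes.get_image("top")
S=lambda a,b:(a/7+230-.5,b/7+190-.5); T=lambda a,b:(a/6.5+270-.5,b/6.5+180-.5)
X=.037;Y=.114
obs=[(s,S(107,352),(X,Y,1)),(s,S(218,453),(-X,Y,1)),(s,S(225,540),(-X,Y,0)),(s,S(597,63),(X,-Y,1)),(s,S(713,150),(-X,-Y,1)),(s,S(722,230),(-X,-Y,2)),
(t,T(692,125),(X,-Y,1)),(t,T(672,318),(-X,-Y,2)),(t,T(62,240),(-X,Y,2)),(t,T(85,48),(X,Y,1))]
def res(v):
    x,y,a,H=v[0],v[1],v[2],v[3];o=[]
    for p,uv,(u,w,k) in obs:
        z=(0,H,.012)[k]; P=[x+np.cos(a)*u-np.sin(a)*w,y+np.sin(a)*u+np.cos(a)*w,z]
        o+=list((proj(p,P)[0]-uv))
    return o
r=least_squares(res,[.584,.0635,-.1,.044],x_scale=[.1,.1,.1,.01],loss="soft_l1");print(r.x,np.array(res(r.x)).reshape(-1,2))
v=r.x[:3]
def polys(p,b):
    q=proj(p,b);return[(q[:4],(0,0,255)),(q[4:],(0,255,0))]
B=[box(*v,.074,.228,0,.012)]
def loc(yc,h,sx=.056,sy=.032):
    return box(v[0]-np.sin(v[2])*yc,v[1]+np.cos(v[2])*yc,v[2],sx,sy,.004,.004+h)
yc=.109-.0015-.016
for h in(.056,.068,.052,.058,.054):
    B.append(loc(yc,h)); yc-=.033
crop(s,230,190,110,80,7,"e1.png",sum([polys(s,b) for b in B],[])); crop(t,270,180,115,60,6.5,"e2.png",sum([polys(t,b) for b in B],[]))
E
```

```text
[ 0.5844  0.0609 -0.1413  0.0418] [[-2.4121 -0.2993]
 [-0.3748  2.5458]
 [ 0.0823  1.6049]
 [-0.5733 -0.4983]
 [ 1.5626  2.0512]
 [ 0.1672 -1.0298]
 [ 1.6759 -1.9631]
 [-0.0252  1.1096]
 [ 0.2421  1.2651]
 [ 0.2114 -1.9901]]
```

View pics/e1.png

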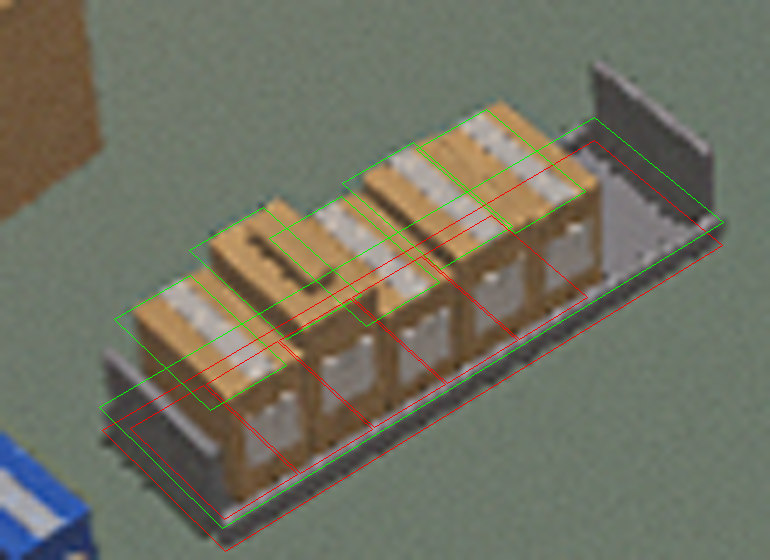

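View pics/e2.png

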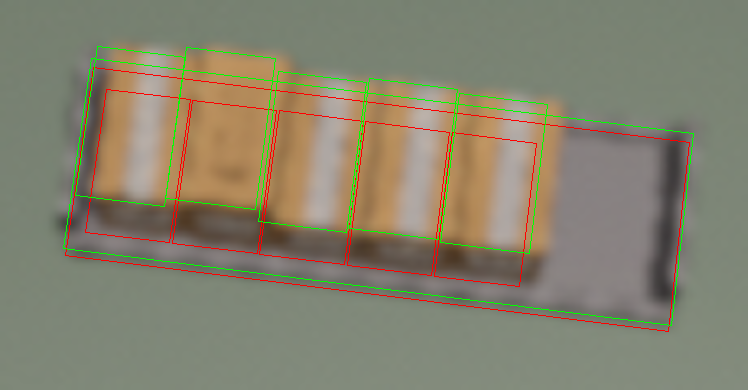

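```bash
python3 - <<'E'
from h import *
from scipy.optimize import least_squares
np.set_printoptions(precision=4,suppress=True)
s=eyes.get_image("side");t=eyes.get_image("top")
S=lambda a,b:(a/7+230-.5,b/7+190-.5); T=lambda a,b:(a/6.5+270-.5,b/6.5+180-.5)
hs=[.060,.072,.056,.062,.058]
obs=[(t,T(110,45),0,1,1),(t,T(93,195),0,-1,1),(t,T(565,98),4,1,-1),(t,T(545,250),4,-1,-1),(t,T(204,47),1,1,1),(t,T(291,56),1,1,-1),(t,T(270,208),1,-1,-1),
(s,S(135,313),0,1,1),(s,S(230,398),0,-1,1),(s,S(305,355),0,-1,-1),(s,S(503,102),4,1,-1),(s,S(600,183),4,-1,-1),(s,S(303,333),1,-1,1),(s,S(380,290),1,-1,-1),(s,S(212,240),1,1,1)]
def res(v):
    x,y,a,pt=v;o=[]
    for p,uv,i,u,w in obs:
        u=u*.028;w=w*.016-i*pt
        o+=list(proj(p,[x+np.cos(a)*u-np.sin(a)*w,y+np.sin(a)*u+np.cos(a)*w,hs[i]])[0]-uv)
    return o
r=least_squares(res,[.59,.15,-.13,.033],loss="soft_l1");print(r.x);print(np.array(res(r.x)).reshape(-1,2))
x,y,a,pt=r.x
for i in range(5):print(i,x+np.sin(a)*i*pt,y-np.cos(a)*i*pt)
def polys(p,b):
    q=proj(p,b);return[(q[:4],(0,0,255)),(q[4:],(0,255,0))]
B=[box(x+np.sin(a)*i*pt,y-np.cos(a)*i*pt,a,.056,.032,.004,hs[i]-.004*(i==1)*0) for i in range(5)]
for e in(.0,):
    c=np.array([x,y])+np.array([-np.sin(a),np.cos(a)])*(.016+.0015-.109); print("tray if left gap 1.5mm",c); B.append(box(*c,a,.074,.228,0,.012)); B.append(box(*c,a,.074,.228,.044,.044))
crop(s,230,190,110,80,7,"e3.png",sum([polys(s,b) for b in B],[])); crop(t,270,180,115,60,6.5,"e4.png",sum([polys(t,b) for b in B],[]))
E
```

```text
[ 0.5964  0.145  -0.1335  0.0329]
[[ 0.7428  0.5414]
 [ 0.2212  0.4392]
 [-0.07    0.7567]
 [ 0.4643  0.4462]
 [ 0.0431  0.3781]
 [ 0.3174  0.5945]
 [ 0.6146  0.4634]
 [-0.726  -0.3383]
 [-0.4481  0.4048]
 [-0.414   0.0512]
 [-0.8454 -0.2402]
 [-0.4124 -0.2092]
 [-0.1579 -0.4672]
 [-0.5444 -0.6961]
 [-1.1973  0.2027]]
0 0.5964220477932315 0.14501319278610444
1 0.5920402613352755 0.11237531484720567
2 0.5876584748773195 0.0797374369083069
3 0.5832766884193635 0.04709955896940811
4 0.5788949019614076 0.014461681030509349
tray if left gap 1.5mm [0.5842 0.0543]
```

View pics/e3.png

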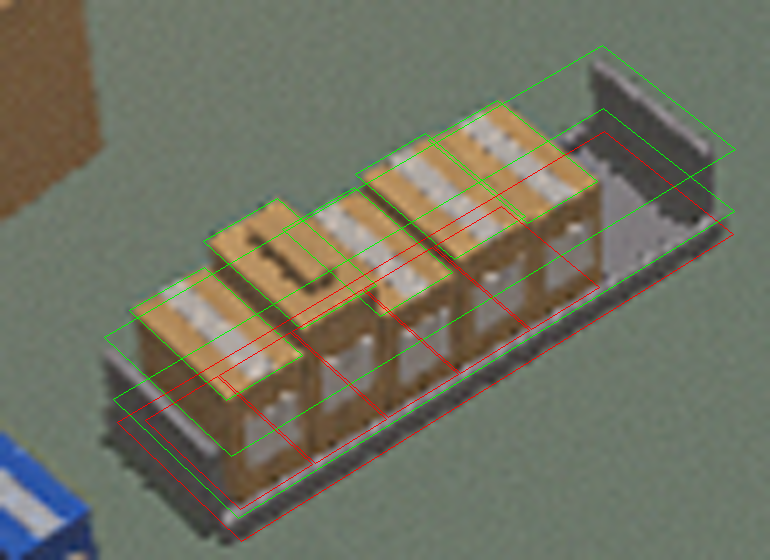

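View pics/e4.png

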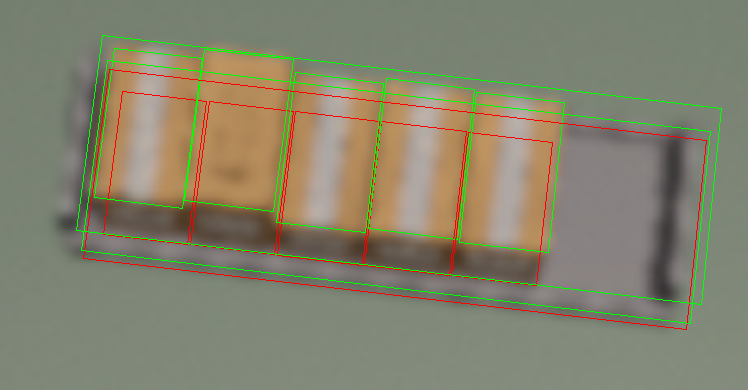

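```bash
cat >> h.py <<'E'
from scipy.spatial.transform import Rotation as Ro
def go(x,y,z,jaw):
    st=manip.get_state();w=st["ee_rot"];R=Ro.from_quat([w[1],w[2],w[3],w[0]]).as_matrix()
    cur=np.arctan2(R[1,0],R[0,0]); d=(jaw-cur+np.pi/2)%np.pi-np.pi/2
    e=np.array([x,y,z])-st["position"]
    Rt=R@Ro.from_euler("z",-d).as_matrix()
    print("clk %.2f pos %s jaw %.4f w %.4f F %s tilt %.4f"%(st["clock"],np.round(st["position"],4),cur,st["width"],np.round(st["contact_force"],1),R[2,2]))
    print("turn tool deg %.2f; shift mm now-axes %s; after-turn axes %s"%(-np.degrees(d),np.round(R.T@e*1e3,1),np.round(Rt.T@e*1e3,1)))
E
python3 -c "
from h import *
go(.5877,.0797,.231,-.1335)"
```

```text
clk 1.80 pos [ 0.1731 -0.5483  0.2313] jaw -1.2650 w 0.0855 F [-0.4  0.3  0.2] tilt -1.0000
turn tool deg -64.83; shift mm now-axes [-4.741e+02 -5.844e+02  3.000e-01]; after-turn axes [ 3.273e+02 -6.776e+02  3.000e-01]
```

```bash
python3 -m inch '[[1,0,0,0,-7.1],[1,0,0,0,-7.1],[1,0,0,0,-7.1],[1,0,0,0,-7.1],[1,0,0,0,-7.1],[1,0,0,0,-7.1],[1,0,0,0,-7.1],[1,0,0,0,-7.1],[1,0,0,0,-7.1],[1,0,0,0,-1]]' 25; python3 -c "
from h import *
go(.5877,.0797,.231,-.1335)"
```

```text
clock: 2.63
position: [0.1731, -0.5483, 0.2313]
ee_rot: [0.0, 0.998, -0.057, 0.0]
contact_force: [-0.3, 0.3, 0.1]
width: 0.0853
clk 2.63 pos [ 0.1731 -0.5483  0.2313] jaw -0.1145 w 0.0853 F [-0.3  0.3  0.1] tilt -1.0000
turn tool deg 1.09; shift mm now-axes [ 3.401e+02 -6.713e+02  3.000e-01]; after-turn axes [ 3.273e+02 -6.776e+02  3.000e-01]
```

```bash
python3 -m inch '[[1,0,0,0,1.1],[1,17.2,-35.7,0,0],[1,17.2,-35.7,0,0],[1,17.2,-35.7,0,0],[1,17.2,-35.7,0,0],[1,17.2,-35.7,0,0],[1,17.2,-35.7,0,0],[1,17.2,-35.7,0,0],[1,17.2,-35.7,0,0],[1,17.2,-35.7,0,0],[1,17.2,-35.7,0,0],[1,17.2,-35.7,0,0],[1,17.2,-35.7,0,0],[1,17.2,-35.7,0,0],[1,17.2,-35.7,0,0],[1,17.2,-35.7,0,0],[1,17.2,-35.7,0,0],[1,17.2,-35.7,0,0],[1,17.2,-35.7,0,0],[1,0,0,0,0]]'; python3 -c "
from h import *
go(.5877,.0797,.13,-.1335)"
```

```text
clock: 4.3
position: [0.6068, 0.0543, 0.2291]
ee_rot: [0.003, 0.994, -0.109, 0.006]
contact_force: [0.1, 0.8, 0.4]
width: 0.0854
clk 4.30 pos [0.6068 0.0543 0.2291] jaw -0.2188 w 0.0854 F [0.1 0.8 0.4] tilt -0.9999
turn tool deg -4.89; shift mm now-axes [-25.4 -21.1  98.7]; after-turn axes [-23.5 -23.2  98.7]
```

```bash
python3 -m inch '[[1,0,0,0,-4.9],[1,0,0,0,0],[1,-11.8,-11.6,15,0],[1,-11.7,-11.6,15,0],[1,0,0,0,0]]'; python3 -c "
from h import *
go(.5877,.0797,.1,-.1335);print(manip.get_state()['ee_rot'])
s=eyes.get_image('side');crop(s,220,120,160,150,5,'f1.png');s=eyes.get_image('top');crop(s,250,140,150,110,5,'f2.png')"
```

```text
clock: 4.72
position: [0.5882, 0.082, 0.1973]
ee_rot: [0.004, 0.997, -0.073, 0.006]
contact_force: [-0.8, -0.2, 0.1]
width: 0.0852
clk 4.72 pos [0.5882 0.082  0.1973] jaw -0.1460 w 0.0852 F [-0.8 -0.2  0.1] tilt -0.9999
turn tool deg -0.71; shift mm now-axes [-1.3  1.7 97.3]; after-turn axes [-1.4  1.6 97.3]
[ 0.00392402  0.99731091 -0.07293426  0.00601145]
```

View pics/f1.png

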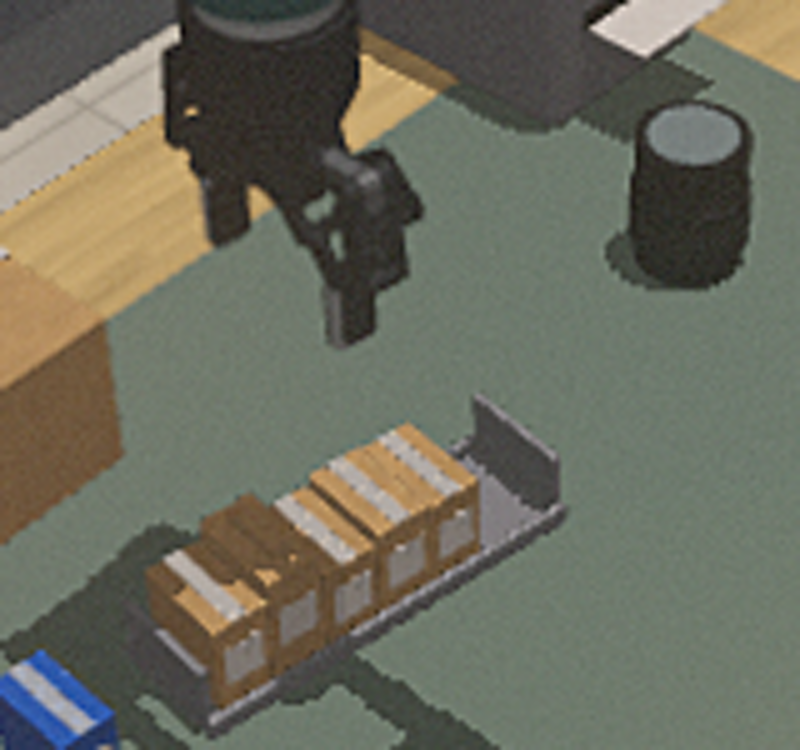

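```bash
python3 -m inch '[[1,-1.3,1.7,20,-0.7],[1,0,0,22,0],[1,0,0,22,0],[1,0,0,22,0],[1,0,0,22,0],[1,0,0,22,0],[1,0,0,0,0]]'; python3 -c "
from h import *
go(.5877,.0797,.016,-.1335);print(manip.get_state()['ee_rot'])"
```

```text
clock: 5.4
position: [0.6062, 0.0676, 0.0775]
ee_rot: [0.006, 0.997, -0.075, 0.023]
contact_force: [-1.1, -0.7, 0.3]
width: 0.0854
clk 5.40 pos [0.6062 0.0676 0.0775] jaw -0.1506 w 0.0854 F [-1.1 -0.7  0.3] tilt -0.9989
turn tool deg -0.98; shift mm now-axes [-22.9  -9.7  60.4]; after-turn axes [-22.7 -10.1  60.4]
[ 0.00594194  0.99687866 -0.07532077  0.0228999 ]
```

```bash
for i in 1; do python3 -m inch '[[1,0,0,0,0],[1,0,0,0,0]]'; done; python3 -m inch '[[1,-8,-5,0,0],[1,-8,-5,0,0],[1,-8,0,0,0],[1,0,0,0,0]]'; python3 -c "
from h import *
go(.5877,.0797,.016,-.1335);print(manip.get_state()['ee_rot'],manip.get_state()['qd'])"
```

```text
clock: 5.57
position: [0.6082, 0.0655, 0.0793]
ee_rot: [0.006, 0.997, -0.077, 0.024]
contact_force: [-0.2, -0.2, 0.3]
width: 0.0854
clock: 5.9
position: [0.5878, 0.0796, 0.0835]
ee_rot: [0.006, 0.996, -0.078, 0.029]
contact_force: [-0.4, 0.8, -0.3]
width: 0.0855
clk 5.90 pos [0.5878 0.0796 0.0835] jaw -0.1568 w 0.0855 F [-0.4  0.8 -0.3] tilt -0.9983
turn tool deg -1.34; shift mm now-axes [-4.  -0.5 67.4]; after-turn axes [-4.  -0.6 67.4]
[ 0.00581959  0.99648958 -0.07839764  0.02878281] [ 0.00998405 -0.01221055 -0.02380651  0.00237508 -0.01841288  0.00402668]
```

```bash
cat >> h.py <<'E'
def tilt():
    st=manip.get_state();w=st["ee_rot"];R=Ro.from_quat([w[1],w[2],w[3],w[0]]).as_matrix()
    c=R[:,2]; a=st["qpos"][0]; print("clk %.2f"%st["clock"],"pos",np.round(st["position"],4),"tilt mrad radial %.1f tangential %.1f"%(1e3*(c[0]*np.cos(a)+c[1]*np.sin(a)),1e3*(-c[0]*np.sin(a)+c[1]*np.cos(a))),"q",np.round(st["qpos"],3))
E
T='from h import *;tilt()'
python3 -c "$T"; python3 -m inch '[[1,0,0,-20,0],[1,0,0,-20,0],[1,0,0,-20,0],[1,0,0,-20,0]]' >/dev/null; python3 -c "$T"; python3 -m inch '[[1,0,0,0,0],[1,0,0,0,0]]' >/dev/null;python3 -c "$T"; python3 -m inch '[[1,20,0,0,0],[1,20,0,0,0],[1,0,0,0,0],[1,0,0,0,0]]' >/dev/null;python3 -c "$T"
```

```text
clk 5.90 pos [0.5878 0.0796 0.0835] tilt mrad radial 56.0 tangential -17.7 q [ 0.028  0.394  1.725 -0.022  0.967  0.197]
clk 6.23 pos [0.5776 0.0825 0.1634] tilt mrad radial 47.2 tangential -18.1 q [ 0.034  0.31   1.632 -0.02   1.153  0.196]
clk 6.40 pos [0.5796 0.0833 0.1691] tilt mrad radial 57.8 tangential -18.2 q [ 0.035  0.304  1.627 -0.02   1.153  0.196]
clk 6.73 pos [0.6172 0.078  0.1697] tilt mrad radial 55.1 tangential -17.4 q [ 0.024  0.357  1.543 -0.019  1.187  0.182]
```

```bash
T='from h import *;tilt()'
python3 -m inch '[[1,0,0,0,0],[1,0,0,0,0],[1,0,0,0,0],[1,0,0,0,0]]' >/dev/null; python3 -c "$T"; python3 -m inch '[[1,0,0,-40,0]]' >/dev/null; python3 -c "$T"; python3 -m inch '[[1,0,0,0,0]]' >/dev/null;python3 -c "$T";python3 -m inch '[[1,0,0,40,0]]' >/dev/null; python3 -c "$T"; python3 -m inch '[[1,0,0,0,0]]' >/dev/null;python3 -c "$T"; python3 -m inch '[[1,0,0,0,0]]' >/dev/null;python3 -c "$T"
```

```text
clk 7.07 pos [0.6131 0.0784 0.1666] tilt mrad radial 47.6 tangential -17.3 q [ 0.025  0.357  1.551 -0.019  1.186  0.183]
clk 7.15 pos [0.6053 0.0788 0.1986] tilt mrad radial 29.7 tangential -17.3 q [ 0.026  0.333  1.504 -0.018  1.275  0.182]
clk 7.23 pos [0.6089 0.0792 0.2056] tilt mrad radial 42.3 tangential -17.2 q [ 0.026  0.328  1.495 -0.018  1.277  0.182]
clk 7.32 pos [0.6157 0.0789 0.1734] tilt mrad radial 59.0 tangential -17.2 q [ 0.026  0.35   1.544 -0.019  1.188  0.183]
clk 7.40 pos [0.6114 0.0788 0.1681] tilt mrad radial 48.4 tangential -17.2 q [ 0.026  0.353  1.553 -0.019  1.187  0.183]
clk 7.48 pos [0.6119 0.0789 0.1692] tilt mrad radial 50.1 tangential -17.2 q [ 0.026  0.352  1.551 -0.019  1.188  0.183]
```

```bash
T='from h import *;tilt()'
python3 -m inch '[[1,0,0,-40,0],[1,0,0,0,0],[1,0,0,8,0],[1,0,0,8,0],[1,0,0,8,0],[1,0,0,8,0],[1,0,0,8,0]]' >/dev/null; python3 -c "$T"; python3 -m inch '[[1,0,0,0,0],[1,0,0,0,0]]' >/dev/null;python3 -c "$T";  python3 -m inch '[[1,40,0,0,0],[1,0,0,0,0],[1,-8,0,0,0],[1,-8,0,0,0],[1,-8,0,0,0],[1,-8,0,0,0],[1,-8,0,0,0]]' >/dev/null;python3 -c "$T"; python3 -m inch '[[1,0,0,0,0],[1,0,0,0,0]]' >/dev/null;python3 -c "$T"
```

```text
clk 8.07 pos [0.6126 0.0793 0.173 ] tilt mrad radial 55.8 tangential -17.1 q [ 0.026  0.348  1.549 -0.018  1.189  0.183]
clk 8.23 pos [0.6106 0.0791 0.1689] tilt mrad radial 48.9 tangential -17.1 q [ 0.026  0.351  1.554 -0.018  1.188  0.183]
clk 8.82 pos [0.6034 0.0793 0.163 ] tilt mrad radial 35.6 tangential -16.9 q [ 0.027  0.352  1.567 -0.018  1.187  0.184]
clk 8.98 pos [0.5998 0.0801 0.1641] tilt mrad radial 35.1 tangential -16.8 q [ 0.028  0.347  1.573 -0.018  1.187  0.184]
```

```bash
T='from h import *;tilt()'
python3 -m inch '[[1,40,0,0,0],[1,0,0,0,0],[1,-8,0,0,0],[1,-8,0,0,0],[1,-8,0,0,0],[1,-8,0,0,0],[1,-8,0,0,0],[1,0,0,0,0],[1,40,0,0,0],[1,0,0,0,0],[1,-8,0,0,0],[1,-8,0,0,0],[1,-8,0,0,0],[1,-8,0,0,0],[1,-8,0,0,0],[1,0,0,0,0],[1,0,0,0,0]]' >/dev/null;python3 -c "$T"; python3 -m inch '[[1,0,40,0,0],[1,0,0,0,0],[1,0,-8,0,0],[1,0,-8,0,0],[1,0,-8,0,0],[1,0,-8,0,0],[1,0,-8,0,0],[1,0,0,0,0]]' >/dev/null;python3 -c "$T"
```

```text
clk 10.40 pos [0.5795 0.0829 0.1632] tilt mrad radial 25.4 tangential -16.5 q [ 0.034  0.324  1.61  -0.018  1.182  0.186]
clk 11.07 pos [0.5813 0.088  0.1646] tilt mrad radial 30.5 tangential -16.0 q [ 0.042  0.324  1.607 -0.017  1.18   0.192]
```

```bash
T='from h import *;tilt();go(.5877,.0797,.016,-.1335)'
python3 -m inch '[[1,0,4,6,-1],[1,0,4,8,0],[1,0,0,8,0],[1,0,0,8,0],[1,0,0,8,0],[1,0,0,8,0],[1,0,0,8,0],[1,0,0,6,0],[1,0,0,0,0],[1,0,0,0,0]]' >/dev/null;python3 -c "$T"
```

```text
clk 11.90 pos [0.5805 0.0787 0.0956] tilt mrad radial 25.4 tangential -16.5 q [ 0.026  0.385  1.702 -0.019  1.029  0.159]
clk 11.90 pos [0.5805 0.0787 0.0956] jaw -0.1222 w 0.0854 F [-0.1  0.7  0.1] tilt -0.9995
turn tool deg 0.65; shift mm now-axes [ 4.9 -2.9 79.7]; after-turn axes [ 4.8 -2.9 79.7]
```

```bash
T='from h import *;tilt();go(.5877,.0797,.016,-.1335)'
python3 -m inch '[[1,3,-2,6,0.6],[1,2,-1,8,0],[1,0,0,8,0],[1,0,0,8,0],[1,0,0,8,0],[1,0,0,6,0],[1,0,0,0,0]]' >/dev/null;python3 -c "$T"; python3 - <<'E'
from h import *
s=eyes.get_image('side');crop(s,220,120,160,150,5,'g1.png');s=eyes.get_image('top');crop(s,250,140,150,110,5,'g2.png')
E
```

```text
clk 12.48 pos [0.5889 0.0808 0.048 ] tilt mrad radial 28.0 tangential -16.5 q [ 0.029  0.446  1.74  -0.021  0.927  0.176]
clk 12.48 pos [0.5889 0.0808 0.048 ] jaw -0.1337 w 0.0855 F [-0.4  0.   0. ] tilt -0.9995
turn tool deg -0.01; shift mm now-axes [-2.   0.9 32. ]; after-turn axes [-2.   0.8 32. ]
```

View pics/g1.png

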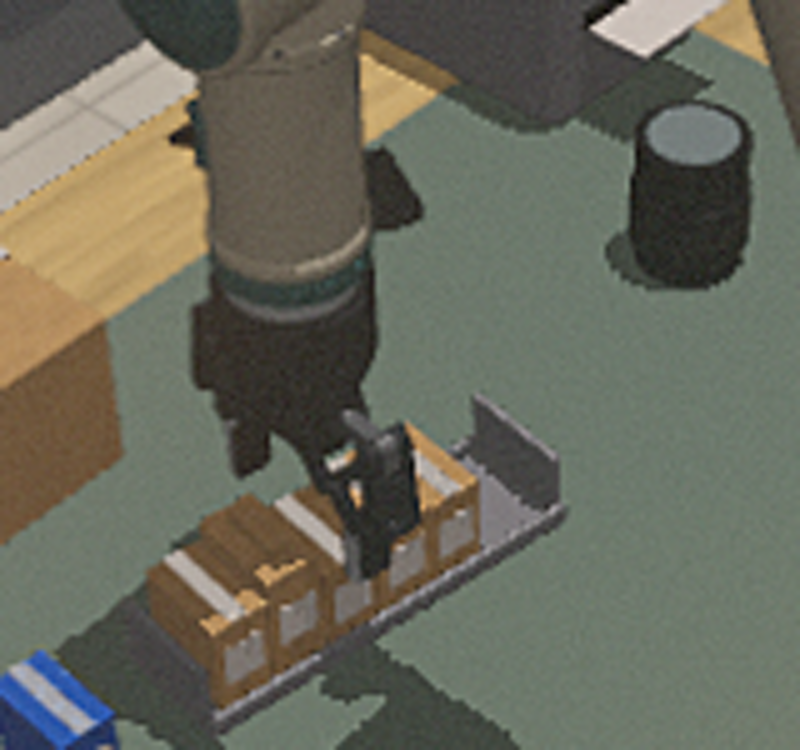

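View pics/g2.png

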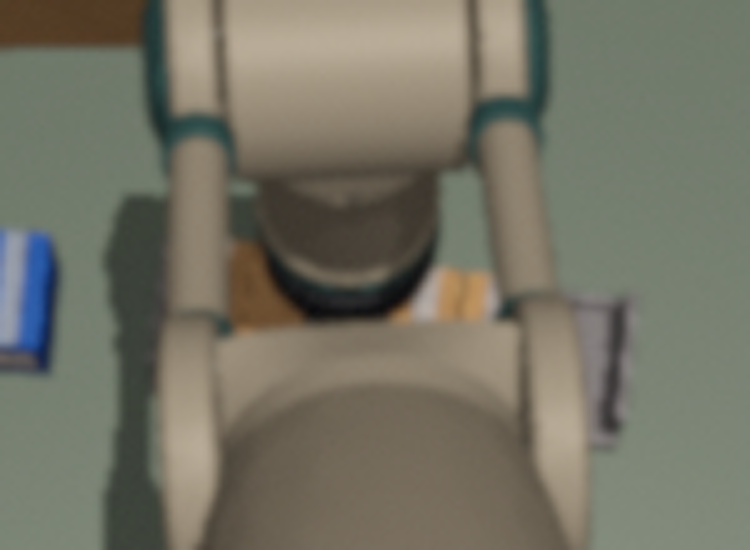

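```bash
python3 - <<'E'
from h import *
s=eyes.get_image('side');st=manip.get_state();w=st["ee_rot"];R=Ro.from_quat([w[1],w[2],w[3],w[0]]).as_matrix()
for v in([-.043,-.011,-.013],[-.043,.011,-.013],[-.057,-.011,-.013],[-.057,.011,-.013]):
    P=st["position"]+R@np.array(v); print(np.round(P,4),(proj(s,P)[0]-[220,120]+.5)*5)
b=box(.5877,.0797,-.1335,.056,.032,.004,.056);print((proj(s,b)-[220,120]+.5)*5)
E
```

```text
[0.5484 0.0976 0.0611] [344.24870533 580.10185905]
[0.5455 0.0758 0.0614] [379.89368178 558.08937089]
[0.5346 0.0995 0.0607] [362.56924534 596.76190365]
[0.5316 0.0777 0.0609] [398.27723509 574.5226542 ]
[[377.68673092 617.40507526]
 [308.77200338 556.96525037]
 [259.05372712 586.78990713]
 [327.56041063 648.43928117]
 [373.55414698 544.65261805]
 [302.93306583 484.16428983]
 [251.80973748 514.07800969]
 [321.99071573 575.81790656]]
```

```bash
T='from h import *;tilt();go(.5877,.0797,.016,-.1335)'
python3 -m inch '[[1,-2,1,6,0],[1,0,0,7,0],[1,0,0,7,0],[1,0,0,6,0],[1,0,0,3,0],[1,0,0,0,0]]' >/dev/null;python3 -c "$T"
```

```text
clk 13.13 pos [0.5897 0.0795 0.0192] tilt mrad radial 34.2 tangential -16.5 q [ 0.027  0.479  1.773 -0.022  0.855  0.175]
clk 13.13 pos [0.5897 0.0795 0.0192] jaw -0.1337 w 0.0857 F [-0.1  0.4 -0.5] tilt -0.9993
turn tool deg -0.01; shift mm now-axes [-2.1  0.   3.2]; after-turn axes [-2.1  0.   3.2]
```

```bash
T='from h import *;tilt();go(.5877,.0797,.016,-.1335)'
python3 -m inch '[[0.5,-2,0,0,0],[-1,0,0,0,0],[-1,0,0,0,0],[-1,0,0,0,0],[-1,0,0,0,0]]' 25;python3 -c "$T"
```

```text
clock: 13.55
position: [0.587, 0.0798, 0.019]
ee_rot: [0.007, 0.998, -0.067, 0.017]
contact_force: [-0.2, 0.0, -1.9]
width: 0.0563
clk 13.55 pos [0.587  0.0798 0.019 ] tilt mrad radial 33.0 tangential -16.5 q [ 0.028  0.477  1.778 -0.022  0.854  0.176]
clk 13.55 pos [0.587  0.0798 0.019 ] jaw -0.1338 w 0.0563 F [-0.2  0.  -1.9] tilt -0.9993
turn tool deg -0.01; shift mm now-axes [ 0.6 -0.   3.1]; after-turn axes [ 0.6 -0.   3.1]
```

```bash
T='from h import *;tilt();go(.5824,.0401,.019,-.1335)'
python3 -m inch '[[-1,0,3,0,0],[-1,0,4,0,0],[-1,0,5,0,0],[-1,0,5,0,0],[-1,0,5,0,0],[-1,0,3,0,0]]';python3 -c "$T"
```

```text
clock: 14.05
position: [0.5835, 0.0544, 0.0191]
ee_rot: [0.006, 0.998, -0.067, 0.017]
contact_force: [-0.7, 1.6, -2.3]
width: 0.0563
clk 14.05 pos [0.5835 0.0544 0.0191] tilt mrad radial 34.3 tangential -12.8 q [-0.018  0.469  1.795 -0.017  0.844  0.127]
clk 14.05 pos [0.5835 0.0544 0.0191] jaw -0.1337 w 0.0563 F [-0.7  1.6 -2.3] tilt -0.9993
turn tool deg -0.01; shift mm now-axes [ 0.8 14.3  0.2]; after-turn axes [ 0.8 14.3  0.2]
```

```bash
T='from h import *;tilt();go(.5824,.0401,.019,-.1335)'
python3 -m inch '[[-1,0,4,0,0],[-1,0,4,0,0],[-1,0,3,0,0],[-1,0,2,0,0],[-1,0,1,0,0],[-1,0,0,0,0]]';python3 -c "$T"; python3 - <<'E'
from h import *
s=eyes.get_image('side');crop(s,220,170,130,105,6,'i1.png')
E
```

```text
clock: 14.55
position: [0.5812, 0.0375, 0.0191]
ee_rot: [0.006, 0.998, -0.068, 0.017]
contact_force: [0.0, 1.8, -0.9]
width: 0.0556
clk 14.55 pos [0.5812 0.0375 0.0191] tilt mrad radial 34.2 tangential -11.9 q [-0.048  0.464  1.803 -0.016  0.84   0.099]
clk 14.55 pos [0.5812 0.0375 0.0191] jaw -0.1357 w 0.0556 F [ 0.   1.8 -0.9] tilt -0.9993
turn tool deg -0.13; shift mm now-axes [ 0.9 -2.7  0.1]; after-turn axes [ 0.9 -2.7  0.1]
```

View pics/i1.png

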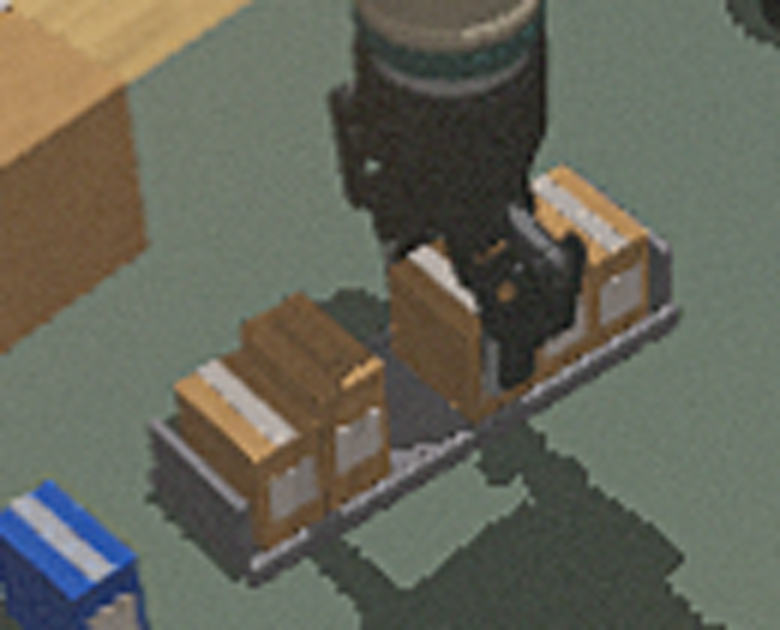

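The slot is open: about 43 mm wide, at crop (430,400), and all cartons are standing. I'll release, lift and head for the stray.

```bash
T='from h import *;tilt();go(.4795,-.4022,.15,.34)'
python3 -m inch '[[1,0,0,0,0],[1,0,0,0,0],[1,0,0,0,0],[1,0,0,0,0],[1,0,0,-6,0],[1,0,0,-10,0],[1,0,0,-12,0],[1,0,0,-12,0],[1,0,0,-15,0],[1,0,0,-20,0],[1,0,0,-20,0],[1,0,0,-20,0],[1,0,0,-15,0],[1,0,0,-8,0],[1,0,0,0,0]]';python3 -c "$T"; python3 - <<'E'
from h import *
s=eyes.get_image('side');crop(s,220,170,130,105,6,'i2.png')
E
```

```text
clock: 15.85
position: [0.5771, 0.0396, 0.1731]
ee_rot: [0.007, 0.998, -0.066, 0.021]
contact_force: [0.7, 0.8, -0.7]
width: 0.0854
clk 15.85 pos [0.5771 0.0396 0.1731] tilt mrad radial 41.9 tangential -14.4 q [-0.043  0.298  1.624 -0.016  1.178  0.096]
clk 15.85 pos [0.5771 0.0396 0.1731] jaw -0.1327 w 0.0854 F [ 0.7  0.8 -0.7] tilt -0.9990
turn tool deg -27.08; shift mm now-axes [-39.3 450.6  26.2]; after-turn axes [-240.1  383.3   26.2]
```

View pics/i2.png

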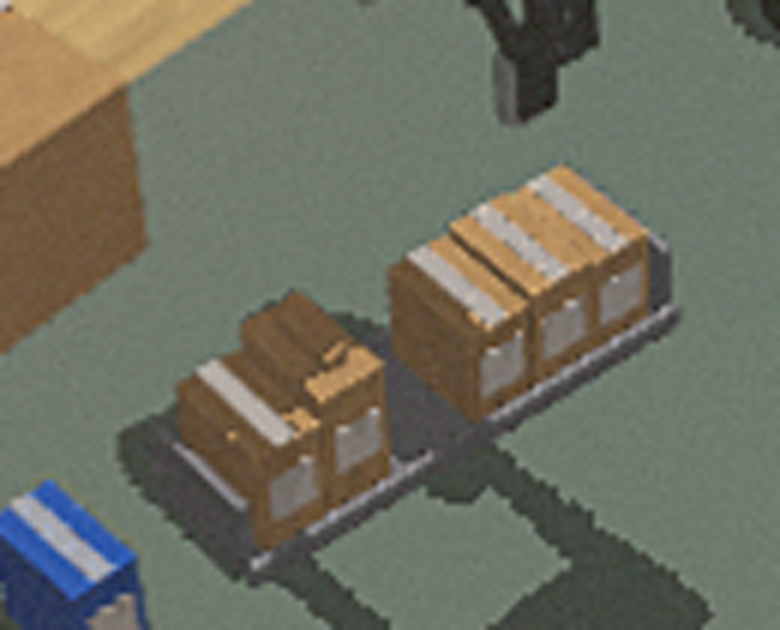

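```bash
T='from h import *;tilt();go(.4795,-.4022,.15,.34)'
python3 -m inch '[[1,0,0,0,-6.8],[1,0,0,0,-6.8],[1,0,0,0,-6.8],[1,0,0,0,-6.7],[1,-12,19,0,0],[1,-12,19,0,0],[1,-12,19,0,0],[1,-12,19,0,0],[1,-12,19,0,0],[1,-12,19,0,0],[1,-12,19,0,0],[1,-12,19,0,0],[1,-12,19,0,0],[1,-12,19,0,0],[1,-12,19,0,0],[1,-12,19,0,0],[1,-12,19,0,0],[1,-12,19,0,0],[1,-12,19,0,0],[1,0,0,0,0]]';python3 -c "$T"
```

```text
clock: 17.57
position: [0.4931, -0.3, 0.149]
ee_rot: [0.0, 0.983, 0.184, -0.001]
contact_force: [0.2, -0.5, -0.0]
width: 0.0852
clk 17.57 pos [ 0.4931 -0.3     0.149 ] tilt mrad radial -1.3 tangential -1.7 q [-0.666  0.337  1.629 -0.002  1.178 -1.035]
clk 17.57 pos [ 0.4931 -0.3     0.149 ] jaw 0.3700 w 0.0852 F [ 0.2 -0.5 -0. ] tilt -1.0000
turn tool deg 1.72; shift mm now-axes [-49.6  90.3  -0.9]; after-turn axes [-46.9  91.8  -0.9]
```

```bash
T='from h import *;tilt();go(.4795,-.4022,.018,.34)'
python3 -m inch '[[1,0,0,0,1.7],[1,-4,8,0,0],[1,-5,10,0,0],[1,-5,10,0,0],[1,-5,10,0,0],[1,-5,10,0,0],[1,-5,10,0,0],[1,-5,10,0,0],[1,-5,10,0,0],[1,-4,8,0,0],[1,-2,4,0,0],[1,0,0,0,0],[1,0,0,0,0]]';python3 -c "$T"; python3 - <<'E'
from h import *
s=eyes.get_image('side');crop(s,370,90,110,110,6,'j1.png');s=eyes.get_image('top');crop(s,430,190,140,100,5,'j2.png')
E
```

```text
clock: 18.65
position: [0.4765, -0.4103, 0.1432]
ee_rot: [-0.004, 0.986, 0.169, -0.004]
contact_force: [-0.7, 0.7, 0.4]
width: 0.0853
clk 18.65 pos [ 0.4765 -0.4103  0.1432] tilt mrad radial -10.4 tangential -2.8 q [-0.82   0.418  1.511 -0.003  1.222 -1.158]
clk 18.65 pos [ 0.4765 -0.4103  0.1432] jaw 0.3387 w 0.0853 F [-0.7  0.7  0.4] tilt -0.9999
turn tool deg -0.08; shift mm now-axes [  6.4  -5.6 125.2]; after-turn axes [  6.4  -5.6 125.2]
```

View pics/j1.png

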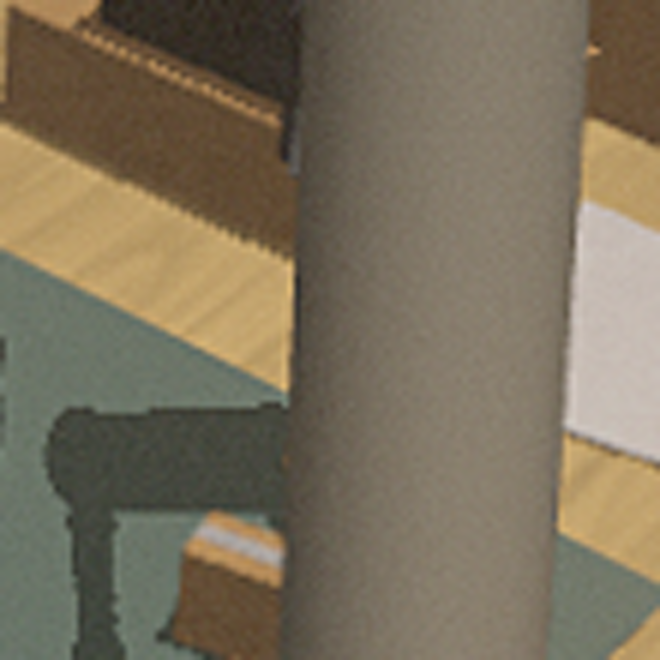

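View pics/j2.png

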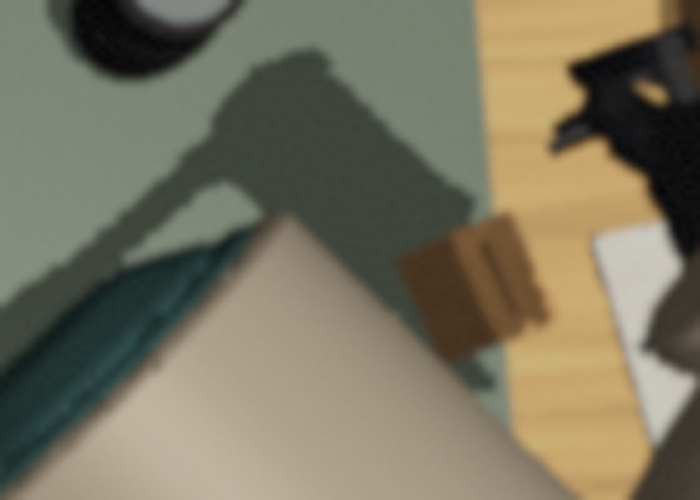

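```bash
python3 - <<'E'
from h import *
t=eyes.get_image('top');st=manip.get_state();w=st["ee_rot"];R=Ro.from_quat([w[1],w[2],w[3],w[0]]).as_matrix()
for v in([-.043,0,-.013],[.043,0,-.013],[-.057,-.0,-.013],[.057,0,-.013]):
    P=st["position"]+R@np.array(v); print(np.round(P,4),(proj(t,P)[0]-[430,190]+.5)*5)
print((proj(t,[.4795,-.4022,.076])-[430,190]+.5)*5, -cv2.Rodrigues(np.array(t["rvec"]))[0].T@t["tvec"])
E
```

```text
[ 0.4362 -0.424   0.1566] [654.16405992 340.17899679]
[ 0.5173 -0.3953  0.156 ] [568.92326553 153.94704314]
[ 0.423  -0.4286  0.1567] [668.2049047  370.95659513]
[ 0.5305 -0.3906  0.1559] [555.21366712 124.09235753]
[[513.37712395 273.94989939]] [0.28255231 0.09721045 1.19655547]
```

```bash
T='from h import *;tilt();go(.4795,-.4022,.018,.34)'
python3 -m inch '[[1,3,-3,4,0],[1,3,-2,6,0],[1,0,0,8,0],[1,0,0,8,0],[1,0,0,8,0],[1,0,0,6,0],[1,0,0,4,0],[1,0,0,0,0]]';python3 -c "$T"
```

```text
clock: 19.47
position: [0.4806, -0.3981, 0.0937]
ee_rot: [-0.005, 0.985, 0.171, -0.005]
contact_force: [-0.8, 0.4, 0.1]
width: 0.0857
clk 19.47 pos [ 0.4806 -0.3981  0.0937] tilt mrad radial -13.7 tangential -2.0 q [-0.802  0.455  1.584 -0.002  1.116 -1.144]
clk 19.47 pos [ 0.4806 -0.3981  0.0937] jaw 0.3430 w 0.0857 F [-0.8  0.4  0.1] tilt -0.9999
turn tool deg 0.17; shift mm now-axes [-1.9  4.4 75.7]; after-turn axes [-1.9  4.4 75.7]
```

```bash
T='from h import *;tilt();go(.4795,-.4022,.018,.34)'
python3 -m inch '[[1,-1,2.5,6,0],[1,-1,2,8,0],[1,0,0,8,0],[1,0,0,8,0],[1,0,0,8,0],[1,0,0,8,0],[1,0,0,8,0],[1,0,0,6,0],[1,0,0,3,0],[1,0,0,0,0]]';python3 -c "$T"
```

```text
clock: 20.3
position: [0.4791, -0.4035, 0.023]
ee_rot: [-0.005, 0.985, 0.17, -0.005]
contact_force: [-0.4, 0.5, 0.1]
width: 0.0853
clk 20.30 pos [ 0.4791 -0.4035  0.023 ] tilt mrad radial -14.5 tangential -2.2 q [-0.81   0.531  1.655 -0.003  0.97  -1.15 ]
clk 20.30 pos [ 0.4791 -0.4035  0.023 ] jaw 0.3421 w 0.0853 F [-0.4  0.5  0.1] tilt -0.9999
turn tool deg 0.12; shift mm now-axes [ 0.9 -1.   5. ]; after-turn axes [ 0.9 -1.1  5. ]
```

```bash
T='from h import *;tilt();go(.4795,-.4022,.018,.34)'
python3 -m inch '[[1,0.5,-1,4,0],[0.6,0,0,0.5,0],[-1,0,0,0,0],[-1,0,0,0,0],[-1,0,0,0,0],[-1,0,0,0,0],[-1,0,0,0,0]]' 35;python3 -c "$T"
python3 -m inch '[[-1,0,0,-4,0],[-1,0,0,-6,0],[-1,0,0,-8,0],[-1,0,0,-8,0],[-1,0,0,0,0]]';python3 -c "$T"; python3 - <<'E'
from h import *
s=eyes.get_image('top');crop(s,430,190,140,100,5,'k2.png')
E
```

```text
clock: 20.88
position: [0.4795, -0.4025, 0.0189]
ee_rot: [-0.005, 0.985, 0.17, -0.005]
contact_force: [0.5, -0.4, -1.9]
width: 0.0557
clk 20.88 pos [ 0.4795 -0.4025  0.0189] tilt mrad radial -13.1 tangential -2.3 q [-0.808  0.535  1.661 -0.003  0.959 -1.149]
clk 20.88 pos [ 0.4795 -0.4025  0.0189] jaw 0.3425 w 0.0557 F [ 0.5 -0.4 -1.9] tilt -0.9999
turn tool deg 0.14; shift mm now-axes [ 0.1 -0.3  0.9]; after-turn axes [ 0.1 -0.3  0.9]
clock: 21.3
position: [0.4796, -0.4023, 0.0469]
ee_rot: [-0.005, 0.985, 0.17, -0.005]
contact_force: [0.2, -0.7, -1.5]
width: 0.0556
clk 21.30 pos [ 0.4796 -0.4023  0.0469] tilt mrad radial -14.5 tangential -2.2 q [-0.808  0.504  1.632 -0.003  1.02  -1.149]
clk 21.30 pos [ 0.4796 -0.4023  0.0469] jaw 0.3424 w 0.0556 F [ 0.2 -0.7 -1.5] tilt -0.9999
turn tool deg 0.14; shift mm now-axes [ 0.2  0.2 28.9]; after-turn axes [ 0.2  0.2 28.9]
```

View pics/k2.png

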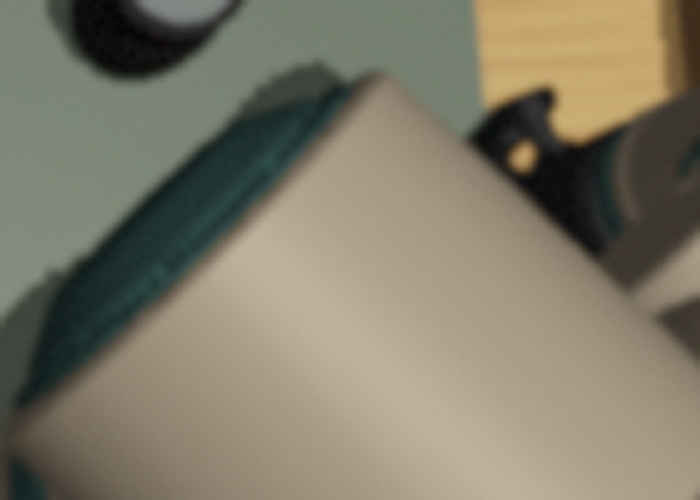

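```bash
T='from h import *;tilt();go(.5871,.0762,.165,-.1335)'
python3 -m inch '[[-1,0,0,-6,0],[-1,0,0,-10,0],[-1,0,0,-12,0],[-1,0,0,-12,0],[-1,0,0,-12,0],[-1,0,0,-12,0],[-1,0,0,-12,0],[-1,0,0,-12,0],[-1,0,0,-12,0],[-1,0,0,-10,0],[-1,0,0,-6,0],[-1,0,0,0,3],[-1,0,0,0,6],[-1,0,0,0,6],[-1,0,0,0,6],[-1,0,0,0,5],[-1,0,0,0,1],[-1,0,0,0,0]]';python3 -c "$T"
```

```text
clock: 22.85
position: [0.4796, -0.4019, 0.177]
ee_rot: [-0.004, 0.997, -0.075, -0.006]
contact_force: [-0.2, 0.1, -1.7]
width: 0.0556
clk 22.85 pos [ 0.4796 -0.4019  0.177 ] tilt mrad radial -14.4 tangential -2.1 q [-0.807  0.392  1.466 -0.002  1.298 -0.657]
clk 22.85 pos [ 0.4796 -0.4019  0.177 ] jaw -0.1500 w 0.0556 F [-0.2  0.1 -1.7] tilt -0.9999
turn tool deg -0.95; shift mm now-axes [  35.  -488.7   15. ]; after-turn axes [  43.1 -488.1   15. ]
```

```bash
T='from h import *;tilt();go(.5871,.0762,.165,-.1335)'
python3 -m inch '[[-1,0,0,0,-0.9],[-1,0.8,-8,0,0],[-1,1.4,-14,0,0],[-1,1.4,-15,0,0],[-1,1.4,-15,0,0],[-1,1.4,-15,0,0],[-1,1.4,-15,0,0],[-1,1.4,-15,0,0],[-1,1.4,-15,0,0],[-1,1.4,-15,0,0],[-1,1.4,-15,0,0],[-1,1.4,-15,0,0],[-1,1.4,-15,0,0],[-1,1.4,-15,0,0],[-1,1.4,-15,0,0],[-1,1.4,-15,0,0],[-1,1.4,-15,0,0],[-1,1.4,-14,0,0],[-1,0.8,-8,0,0],[-1,0,0,0,0]]';python3 -c "$T"
```

```text
clock: 24.52
position: [0.5354, -0.1104, 0.1812]
ee_rot: [-0.008, 0.998, -0.054, -0.006]
contact_force: [-0.1, -1.1, -2.6]
width: 0.0552
clk 24.52 pos [ 0.5354 -0.1104  0.1812] tilt mrad radial -16.3 tangential 12.6 q [-0.339  0.275  1.636  0.013  1.247 -0.235]
clk 24.52 pos [ 0.5354 -0.1104  0.1812] jaw -0.1086 w 0.0552 F [-0.1 -1.1 -2.6] tilt -0.9998
turn tool deg 1.43; shift mm now-axes [  31.3 -190.8   18.9]; after-turn axes [  26.6 -191.5   18.9]
```

```bash
T='from h import *;tilt();go(.5871,.0762,.12,-.1335)'
python3 -m inch '[[-1,0,0,0,1.4],[-1,0.8,-6,0,0],[-1,1.4,-10,0,0],[-1,1.5,-11,0,0],[-1,1.5,-11,0,0],[-1,1.5,-11,0,0],[-1,1.5,-11,0,0],[-1,1.5,-11,0,0],[-1,1.5,-11,0,0],[-1,1.5,-11,0,0],[-1,1.5,-11,0,0],[-1,1.5,-11,0,0],[-1,1.5,-11,0,0],[-1,1.5,-11,0,0],[-1,1.5,-11,0,0],[-1,1.5,-11,0,0],[-1,1.4,-10,0,0],[-1,1,-7,0,0],[-1,0,-3,0,0],[-1,0,0,0,0]]';python3 -c "$T"; python3 - <<'E'
from h import *
s=eyes.get_image('side');crop(s,220,110,130,160,4.5,'l1.png');s=eyes.get_image('top');crop(s,250,150,150,100,5,'l2.png')
E
```

```text
clock: 26.18
position: [0.5871, 0.0859, 0.1835]
ee_rot: [-0.008, 0.998, -0.064, -0.006]
contact_force: [-0.6, -0.2, -2.0]
width: 0.0552
clk 26.18 pos [0.5871 0.0859 0.1835] tilt mrad radial -11.0 tangential 16.8 q [0.018 0.338 1.536 0.018 1.279 0.14 ]
clk 26.18 pos [0.5871 0.0859 0.1835] jaw -0.1278 w 0.0552 F [-0.6 -0.2 -2. ] tilt -0.9998
turn tool deg 0.33; shift mm now-axes [ 2.1 10.5 63.3]; after-turn axes [ 2.1 10.5 63.3]
```

View pics/l1.png

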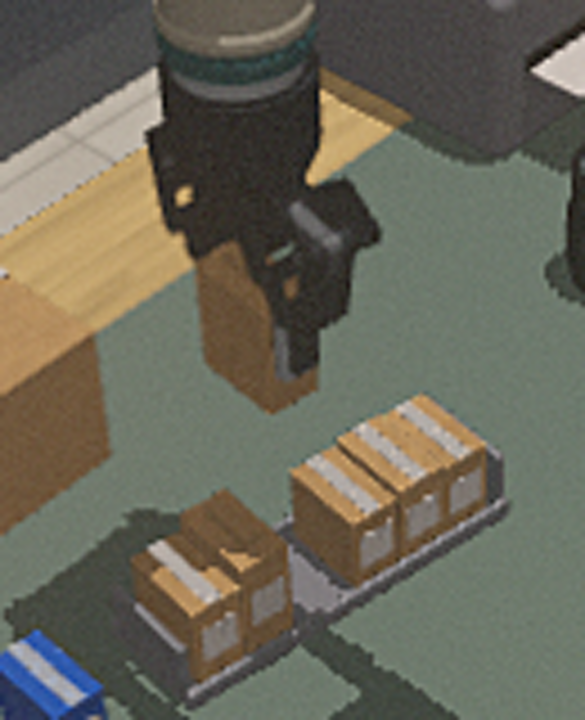

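View pics/l2.png

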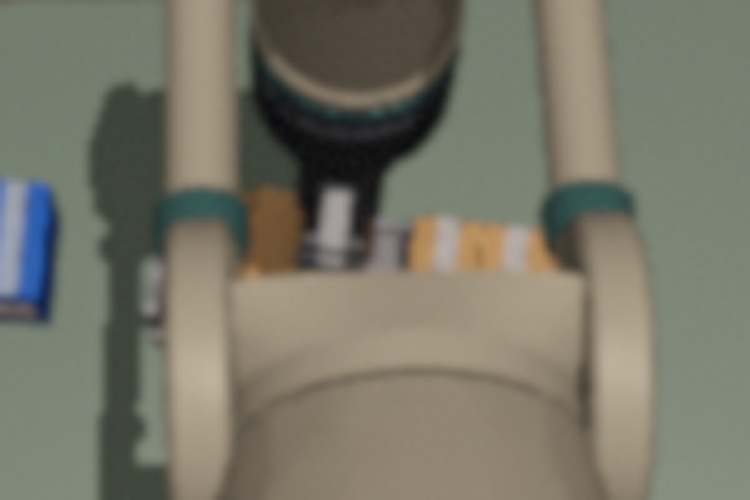

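```bash
python3 - <<'E'
from h import *
s=eyes.get_image('side');st=manip.get_state();w=st["ee_rot"];R=Ro.from_quat([w[1],w[2],w[3],w[0]]).as_matrix()
def polys(p,b):
    q=proj(p,b);return[(q[:4],(0,0,255)),(q[4:],(0,255,0))]+[([q[i],q[i+4]],(255,255,0)) for i in range(4)]
a=-.1335
B=[box(.5920,.1124,a,.056,.032,.004,.072),box(.5812,.0375,a,.056,.032,.004,.056)]
L=np.array([[u*.028,v*.016,z] for z in(.0185,-.0495) for u,v in((-1,-1),(1,-1),(1,1),(-1,1))])
B.append(L@R.T+st["position"])
crop(s,220,150,115,120,6,'m1.png',sum([polys(s,b) for b in B],[]))
E
```

```text
(no output)
```

View pics/m1.png

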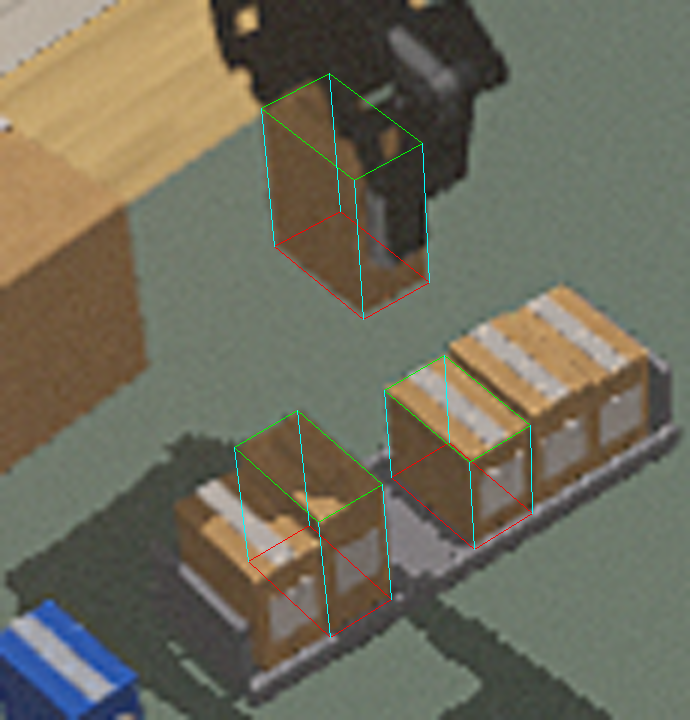

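```bash
T='from h import *;tilt();go(.587,.075,.024,-.1335)'
python3 -m inch '[[-1,1,4,4,0.3],[-1,1,5,8,0],[-1,0,2,8,0],[-1,0,0,8,0],[-1,0,0,8,0],[-1,0,0,8,0],[-1,0,0,8,0],[-1,0,0,8,0],[-1,0,0,6,0],[-1,0,0,0,0],[-1,0,0,0,0]]';python3 -c "$T"
```

```text
clock: 27.25
position: [0.5846, 0.0703, 0.1081]
ee_rot: [-0.007, 0.998, -0.069, -0.009]
contact_force: [0.2, -0.2, -2.3]
width: 0.0557
clk 27.25 pos [0.5846 0.0703 0.1081] tilt mrad radial -16.2 tangential 14.8 q [-0.008  0.395  1.648  0.016  1.115  0.124]
clk 27.25 pos [0.5846 0.0703 0.1081] jaw -0.1387 w 0.0557 F [ 0.2 -0.2 -2.3] tilt -0.9998
turn tool deg -0.30; shift mm now-axes [ 3.2 -3.9 84.1]; after-turn axes [ 3.2 -3.9 84.1]
```

```bash
T='from h import *;tilt();go(.587,.075,.024,-.1335)'
python3 -m inch '[[-1,1.5,-2,0,-0.3],[-1,1.5,-2,2,0],[-1,0,0,5,0],[-1,0,0,7,0],[-1,0,0,5,0],[-1,0,0,0,0]]';python3 -c "$T"
```

```text
clock: 27.75
position: [0.59, 0.0752, 0.0891]
ee_rot: [-0.007, 0.998, -0.066, -0.006]
contact_force: [-0.8, 0.2, -3.0]
width: 0.0556
clk 27.75 pos [0.59   0.0752 0.0891] tilt mrad radial -11.5 tangential 15.1 q [0.    0.419 1.662 0.017 1.072 0.124]
clk 27.75 pos [0.59   0.0752 0.0891] jaw -0.1321 w 0.0556 F [-0.8  0.2 -3. ] tilt -0.9998
turn tool deg 0.08; shift mm now-axes [-2.1  1.4 65.1]; after-turn axes [-2.1  1.4 65.1]
```

```bash
T='from h import *;tilt();go(.5864,.075,.024,-.1335)'
python3 -m inch '[[-1,-2,1,4,0],[-1,-1,0.5,5,0],[-1,0,0,6,0],[-1,0,0,6,0],[-1,0,0,5,0],[-1,0,0,0,0]]';python3 -c "$T"; python3 - <<'E'
from h import *
s=eyes.get_image('side');crop(s,220,150,115,120,6,'n1.png')
E
```

```text
clock: 28.25
position: [0.5855, 0.0742, 0.0599]
ee_rot: [-0.007, 0.998, -0.066, -0.007]
contact_force: [0.2, -0.3, -3.2]
width: 0.0557
clk 28.25 pos [0.5855 0.0742 0.0599] tilt mrad radial -12.7 tangential 15.0 q [-1.000e-03  4.440e-01  1.706e+00  1.800e-02  1.004e+00  1.220e-01]
clk 28.25 pos [0.5855 0.0742 0.0599] jaw -0.1323 w 0.0557 F [ 0.2 -0.3 -3.2] tilt -0.9998
turn tool deg 0.07; shift mm now-axes [ 1.3 -0.4 35.9]; after-turn axes [ 1.3 -0.4 35.9]
```

View pics/n1.png

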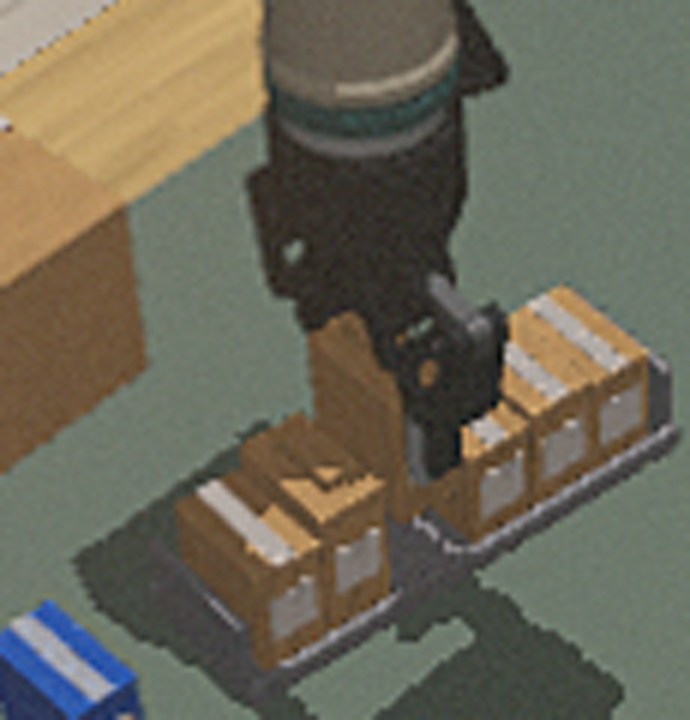

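```bash
T='from h import *;tilt();go(.5864,.075,.0235,-.1335)'
python3 -m inch '[[-1,0.5,0,4,0],[-1,0.5,0,6,0],[-1,0,0,6,0],[-1,0,0,6,0],[-1,0,0,5,0],[-1,0,0,3,0],[-1,0,0,0,0]]';python3 -c "$T"
```

```text
clock: 28.88
position: [0.5873, 0.0745, 0.0274]
ee_rot: [-0.007, 0.998, -0.066, -0.006]
contact_force: [0.1, -0.2, -1.9]
width: 0.0555
clk 28.88 pos [0.5873 0.0745 0.0274] tilt mrad radial -10.8 tangential 15.0 q [-1.000e-03  4.830e-01  1.737e+00  1.900e-02  9.320e-01  1.210e-01]
clk 28.88 pos [0.5873 0.0745 0.0274] jaw -0.1323 w 0.0555 F [ 0.1 -0.2 -1.9] tilt -0.9998
turn tool deg 0.07; shift mm now-axes [-0.9 -0.3  3.9]; after-turn axes [-0.9 -0.3  3.9]
```

```bash
T='from h import *;tilt();go(.5864,.081,.0235,-.1335)'
python3 -m inch '[[-1,-0.5,0,2,0],[-1,0,0,1,0],[-1,0,0,0.7,0],[-1,0,0,0,0]]';python3 -c "$T"
```

```text
clock: 29.22
position: [0.5868, 0.0747, 0.0233]
ee_rot: [-0.007, 0.998, -0.066, -0.006]
contact_force: [-0.1, -0.6, -1.9]
width: 0.0555
clk 29.22 pos [0.5868 0.0747 0.0233] tilt mrad radial -10.9 tangential 15.0 q [-0.     0.487  1.743  0.019  0.923  0.121]
clk 29.22 pos [0.5868 0.0747 0.0233] jaw -0.1322 w 0.0555 F [-0.1 -0.6 -1.9] tilt -0.9998
turn tool deg 0.07; shift mm now-axes [-1.2 -6.2 -0.2]; after-turn axes [-1.2 -6.2 -0.2]
```

```bash
T='from h import *;tilt();go(.5864,.081,.0235,-.1335)'
python3 -m inch '[[-1,0,0,1,0],[-1,0,0,0,0]]'; python3 -m inch '[[-1,0,0,1,0],[-1,0,0,0,0]]';python3 -c "$T"
```

```text
clock: 29.38
position: [0.5873, 0.0748, 0.0229]
ee_rot: [-0.007, 0.998, -0.066, -0.005]
contact_force: [1.0, 0.4, -2.0]
width: 0.0558
clock: 29.55
position: [0.5877, 0.0748, 0.0229]
ee_rot: [-0.007, 0.998, -0.066, -0.005]
contact_force: [-0.2, -1.1, -1.5]
width: 0.0557
clk 29.55 pos [0.5877 0.0748 0.0229] tilt mrad radial -8.1 tangential 15.0 q [-0.     0.487  1.743  0.019  0.919  0.121]
clk 29.55 pos [0.5877 0.0748 0.0229] jaw -0.1321 w 0.0557 F [-0.2 -1.1 -1.5] tilt -0.9999
turn tool deg 0.08; shift mm now-axes [-2.1 -6.  -0.5]; after-turn axes [-2.1 -6.  -0.5]
```

```bash
T='from h import *;tilt();go(.5864,.081,.0200,-.1335)'
python3 -m inch '[[0.7,0,0,0,0],[0.7,0,0,0,0],[0.7,0,0,0,0],[0.7,-1,0,1.5,0],[0.7,-1,0,1.5,0],[0.7,0,0,0,0]]';python3 -c "$T"; python3 - <<'E'
from h import *
s=eyes.get_image('side');crop(s,220,150,115,120,6,'o1.png')
E
```

```text
clock: 30.05
position: [0.5871, 0.0751, 0.0207]
ee_rot: [-0.007, 0.998, -0.066, -0.003]
contact_force: [-1.2, 0.7, 0.7]
width: 0.0728
clk 30.05 pos [0.5871 0.0751 0.0207] tilt mrad radial -4.5 tangential 15.1 q [0.    0.488 1.75  0.019 0.909 0.121]
clk 30.05 pos [0.5871 0.0751 0.0207] jaw -0.1323 w 0.0728 F [-1.2  0.7  0.7] tilt -0.9999
turn tool deg 0.07; shift mm now-axes [-1.4 -5.7  0.7]; after-turn axes [-1.4 -5.7  0.7]
```

View pics/o1.png

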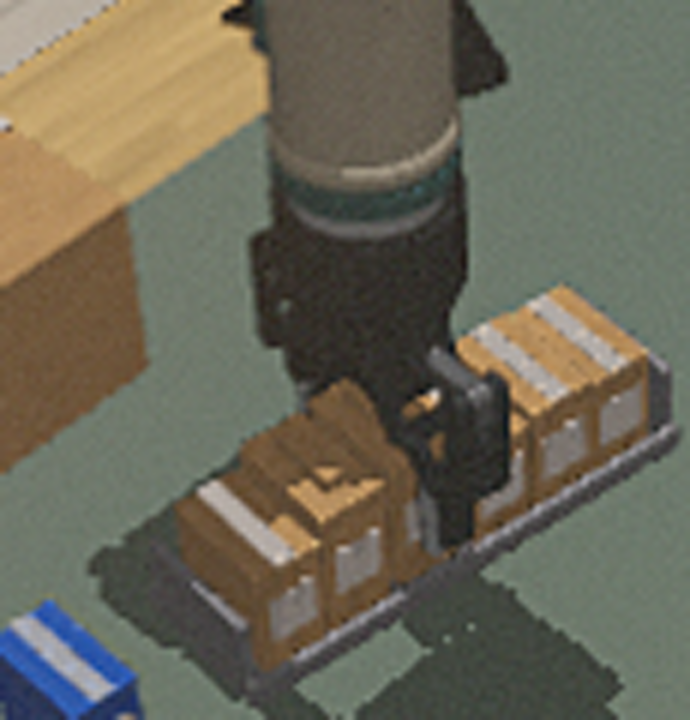

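```bash
T='from h import *;tilt();go(.5864,.081,.0200,-.1335)'
python3 -m inch '[[-1,-0.7,0,0,0],[-1,0,0,0,0],[-1,0,0,0,0],[-1,0,0,0,0]]' 25;python3 -c "$T"; for i in 1 2 3; do python3 -m inch '[[-1,0,-2,0,0],[-1,0,-1,0,0]]' | egrep 'posi|contact'; done; python3 -c "$T"; python3 - <<'E'
from h import *
s=eyes.get_image('side');crop(s,220,150,115,120,6,'p1.png')
E
```

```text
clock: 30.43
position: [0.5868, 0.0752, 0.0207]
ee_rot: [-0.007, 0.998, -0.066, -0.002]
contact_force: [0.1, 0.4, -0.0]
width: 0.0558
clk 30.43 pos [0.5868 0.0752 0.0207] tilt mrad radial -3.6 tangential 15.1 q [1.000e-03 4.870e-01 1.751e+00 1.900e-02 9.070e-01 1.210e-01]
clk 30.43 pos [0.5868 0.0752 0.0207] jaw -0.1323 w 0.0558 F [ 0.1  0.4 -0. ] tilt -0.9999
turn tool deg 0.07; shift mm now-axes [-1.2 -5.7  0.8]; after-turn axes [-1.2 -5.7  0.8]
position: [0.5872, 0.0777, 0.0208]
contact_force: [0.4, -0.7, 1.5]
position: [0.5874, 0.0806, 0.0208]
contact_force: [0.5, -2.0, 0.7]
position: [0.5877, 0.0829, 0.0208]
contact_force: [0.9, -3.8, 0.0]
clk 30.93 pos [0.5877 0.0829 0.0208] tilt mrad radial -4.4 tangential 11.6 q [0.016 0.49  1.745 0.015 0.911 0.138]
clk 30.93 pos [0.5877 0.0829 0.0208] jaw -0.1312 w 0.0557 F [ 0.9 -3.8  0. ] tilt -0.9999
turn tool deg 0.13; shift mm now-axes [-1.1  2.1  0.8]; after-turn axes [-1.1  2.1  0.8]
```

View pics/p1.png

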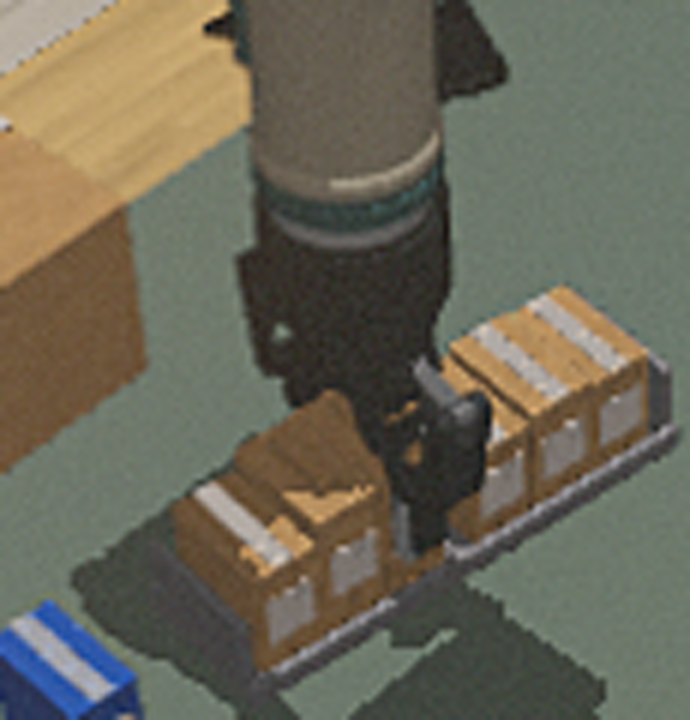

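```bash
T='from h import *;tilt();go(.5864,.081,.0200,-.1335)'
python3 -m inch '[[1,0,0,0,0],[1,0,0,0,0],[1,0,0,0,0],[1,0,0,0,0],[1,0,0,-5,0],[1,0,0,-8,0],[1,0,0,-10,0],[1,0,0,-12,0],[1,0,0,-15,0],[1,0,0,-20,0],[1,0,0,-20,0],[1,0,0,-20,0],[1,0,0,-20,0],[1,0,0,-20,0],[1,0,0,0,0]]';python3 -c "$T"
```

```text
clock: 32.23
position: [0.5887, 0.0831, 0.1866]
ee_rot: [-0.008, 0.998, -0.066, -0.0]
contact_force: [1.2, -0.1, 1.0]
width: 0.085
clk 32.23 pos [0.5887 0.0831 0.1866] tilt mrad radial 0.9 tangential 16.3 q [0.013 0.331 1.538 0.017 1.272 0.141]
clk 32.23 pos [0.5887 0.0831 0.1866] jaw -0.1326 w 0.0850 F [ 1.2 -0.1  1. ] tilt -0.9999
turn tool deg 0.05; shift mm now-axes [ -1.7   5.1 166.5]; after-turn axes [ -1.7   5.1 166.5]
```

```bash
python3 -m inch '[[1,-15,0,0,0],[1,-25,0,0,0],[1,-25,0,-10,0],[1,-25,0,-20,0],[1,-25,0,-20,0],[1,-25,20,-10,0],[1,-20,30,0,0],[1,-20,30,0,0],[1,-10,35,0,0],[1,0,35,0,0],[1,0,35,0,0],[1,0,35,0,0],[1,0,35,0,0],[1,0,30,0,0],[1,0,0,0,0]]'; python3 - <<'E'
from h import *
s=eyes.get_image('side');crop(s,225,175,115,95,6.5,'q1.png');t=eyes.get_image('top');crop(t,265,170,120,70,6.5,'q2.png')
E
```

```text
clock: 33.48
position: [0.3501, -0.1818, 0.2486]
ee_rot: [-0.007, 0.998, -0.062, 0.008]
contact_force: [0.4, -0.4, 0.2]
width: 0.0854
```

View pics/q1.png

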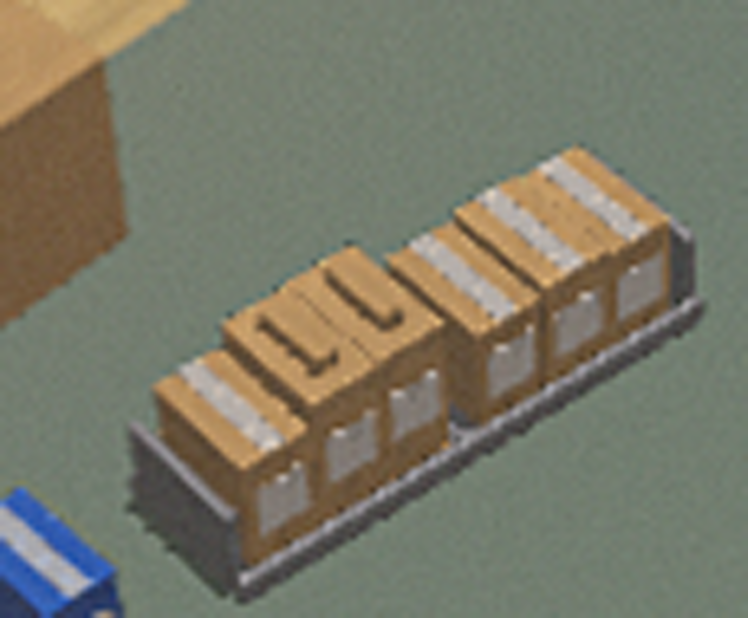

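View pics/q2.png

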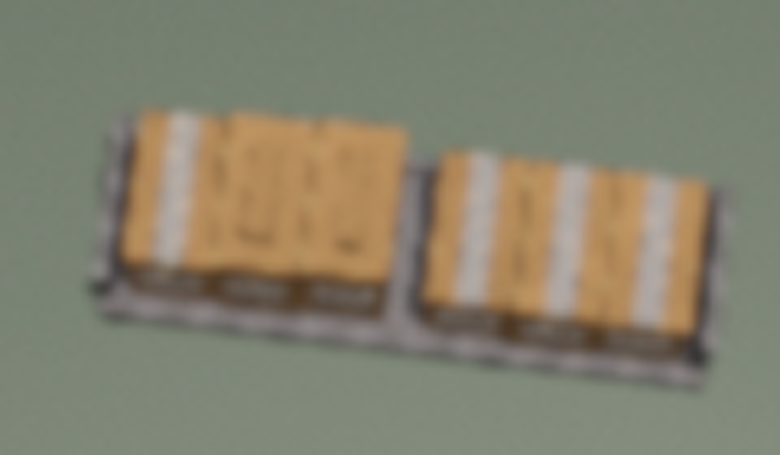

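Both views show the stray upright, square and against the twin (side crop (380,310)). Next, a quick bystander check.

```bash
python3 - <<'E'
from h import *
a=cv2.imread("pics/top0.png")
t=eyes.get_image('top');cv2.imwrite("pics/top_end.png",t["frame"][:,:,::-1])
s=eyes.get_image('side')
for k,v in(("short_box_mid",(467.3,261.8)),):
    print(k,[np.round(m["point"][::-1],1) for m in mark_of(t,k)][:2],v,[np.round(m["point"][::-1],1) for m in mark_of(s,k)][:2],(411.2,187.8))
E
```

```text
short_box_mid [array([469.3, 260.4])] (467.3, 261.8) [array([410.7, 186.6])] (411.2, 187.8)
```

View pics/top_end.png

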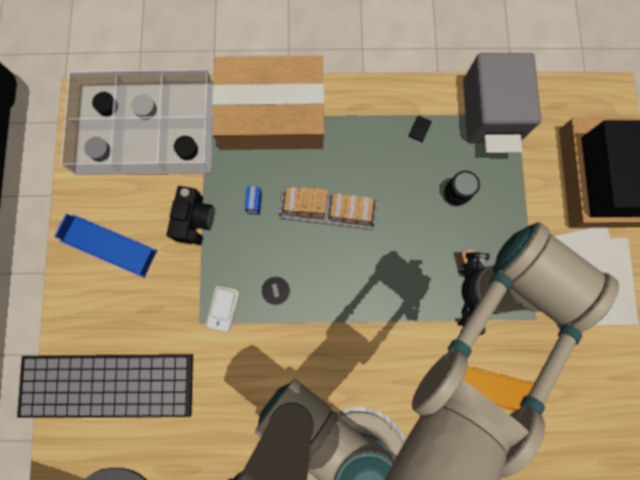

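The lens (462,188), camera (190,215), cap (276,290), mouse (222,308) and reader (420,129) are all where they were. Handing in.

```bash
python3 -c "
from rig import manip
print(manip.sign_off(), manip.get_state()['clock'])"
```

```text
the job is handed in; nothing more can be done
the job is handed in; nothing more can be done
```

The loose tall carton is back in the tray, upright and square with the row, close up against its twin on the twin's right. I handed the job in at about 34 s.

- **Making room:** I gripped the third carton low and dragged it and the two to its right about 43 mm toward the tray's right end. No carton was lifted out.
- **Placing:** I set the carton in the slot, let go so it settled, then gripped it again and slid it left until the side force rose to about 4 N.

**Last checks:**
- The final side and top pictures show all six cartons standing in the tray, with no visible gap between the two tall ones.
- About 9 mm of free space remains between the tall pair and the next carton.
- Measured wrist forces stayed at a few newtons wherever I read them.
- The other things on the desk look unmoved. The short box's detected point shifted 1–2 pixels, which is within detector noise; the gripper partly hid it in the last top picture.

**One disagreement along the way:** fast moves tilted the tool by up to about 3.4°. I slowed the moves, and the tilt was about 1° when the carton was placed.

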